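Clear the lock bench: bin padlocks, nest parts trays, slide the nest to the mat

TASK

Take the two finished padlocks out of the big grey tray and stand them upright in the blue bin. Then nest all the coloured parts trays that are on the bench inside the big grey tray, largest first, each sitting flat in the next larger one; when they are all in, push the loaded grey tray along the bench, without lifting it, to the middle of the round green mat. Do not disturb the holding block, the oil bottle or the screwdriver.

Things in the scene. Friction and masses are not known exactly. Their poses are not given: they have to be found in the camera images.
- carrier: the big grey open square tray, loose on the bench: 160 x 160 mm outside, 40 mm high, walls and floor 4 mm, no tab, about 0.22 kg; it slides on the bench at a push of a few newtons, also when loaded. Origin: centre of its underside, z up, x and y square to its walls. At the start the two padlocks stand in it
- tray_a: orange open square parts tray, 126 x 126 mm outside, 40 mm high, walls and floor 4 mm, under 0.2 kg; may be absent. Origin: centre of its underside, z up. One upright grip tab on its +x wall: 10 mm thick (x), 30 mm wide (y), from 40 to 74 mm above the underside, centre 64 mm from the origin along +x. Fits any larger tray at any quarter turn; nested, it stands 4 mm higher than that tray
- tray_b: yellow open square parts tray, 98 x 98 mm outside, 40 mm high, walls and floor 4 mm, under 0.2 kg; may be absent. Origin: centre of its underside, z up. One upright grip tab on its +x wall: 10 mm thick (x), 30 mm wide (y), from 40 to 74 mm above the underside, centre 50 mm from the origin along +x. Fits any larger tray at any quarter turn; nested, it stands 4 mm higher than that tray
- tray_c: red open square parts tray, 72 x 72 mm outside, 40 mm high, walls and floor 4 mm, under 0.2 kg; may be absent. Origin: centre of its underside, z up. One upright grip tab on its +x wall: 10 mm thick (x), 30 mm wide (y), from 40 to 74 mm above the underside, centre 37 mm from the origin along +x. Fits any larger tray at any quarter turn; nested, it stands 4 mm higher than that tray
- tray_d: white open square parts tray, 48 x 48 mm outside, 40 mm high, walls and floor 4 mm, under 0.2 kg; may be absent. Origin: centre of its underside, z up. One upright grip tab on its +x wall: 10 mm thick (x), 30 mm wide (y), from 40 to 74 mm above the underside, centre 25 mm from the origin along +x. Fits any larger tray at any quarter turn; nested, it stands 4 mm higher than that tray
- padlock1: finished brass padlock standing upright: body 46 (x) x 22 (y) x 38 (z) mm, steel shackle above it up to 70 mm high, about 0.22 kg. Origin: centre of its underside, z up. It starts in the big grey tray, about parallel to that tray's x axis and 30 mm to one side of its centre along y (the other lock to the other side)
- padlock2: finished brass padlock standing upright: body 46 (x) x 22 (y) x 38 (z) mm, steel shackle above it up to 70 mm high, about 0.22 kg. Origin: centre of its underside, z up. It starts in the big grey tray, about parallel to that tray's x axis and 30 mm to one side of its centre along y (the other lock to the other side)
- bin: fixed blue open bin for finished locks, 110 (x) x 190 (y) x 45 (z) mm outside, walls and floor 5 mm thick. Origin at the centre of its underside
- mat: round green mat, 290 mm across, less than 1 mm thick, flat on the bench and fixed: trays slide over it freely and may stand on it at the start. Origin at its centre
- holder: bystander: dark steel holding block with a brass cylinder on top, 50 x 70 mm foot, 86 mm high; origin at the centre of its underside
- oil: bystander: yellow oil bottle, 54 mm across, 130 mm high; origin at the centre of its underside
- driver: bystander: screwdriver with red handle lying on the bench, 190 mm long along its x; origin near its middle

How it is judged:
By the outcome, as a careful person would: the job done as asked, in the order asked, and still so for the second after the job is handed in, with the robot touching nothing.
Of tray_a, tray_b, tray_c, tray_d only 3 to 4 are there at a start; the rules pass over those that are not, and their reading is None.
At some moment in a run one of tray_a, tray_b, tray_c, tray_d may be knocked a few centimetres aside while the robot is not near it.
It also fails if it takes over 210 s, if anything falls off the work surface, if the arm or the gripper's body presses on something with over 40 N, if the wrist force passes 120 N, or if a joint passes its speed limit or range.

ROBOT

A 6-joint arm with a two-finger parallel gripper is mounted at the origin on the work surface. World frame = base frame: x ahead of the robot, y to its left, z up, the work surface at z = 0. Lengths are in m, angles in degrees, forces in N, time in s.
With the tool pointing down it reaches from about 0.3 to 0.75 m from the base axis. Payload 8.5 kg.
Tool frame: the origin (TCP) lies at the very end of the fingers, on their centre line; the grasp point (between the pads) lies 19 mm behind it; z points along the fingers, y is the line along which they close (so a half turn about z gives the same grasp; the last joint's range is limited). The gripper opens to 85 mm and grips with 20 to 120 N. Pads are 22 mm wide; open, the fingers measure 114 mm over their backs; the gripper's body (76 mm by 85 mm) begins 54 mm behind the grasp point. The pads swing forward as they close: fully open they stand 13 mm farther back than shut.
Start: joints at [54.185, 21.807, 74.336, -0, 83.858, -12.336], TCP at [0.219, 0.504, 0.231] pointing down, gripper open.
Joint ranges: [-178.18, 178.18], [-50.72, 133.34], [12.68, 142.11], [-81.47, 261.47], [9.98, 163.14], [-165.26, 165.26]. Speed limits (degrees/s): [136.94, 136.94, 180, 180, 180, 180].

INTERFACE

Orientations are given as a 3x3 rotation matrix whose columns are the frame's x, y, z axes.
In Python, from rig import env, optics, spotter gives the robot as it stands.
- The arm moves only by the shell command python3 -m crank 'ROWS' [FORCE]. ROWS is JSON, one flat list of numbers, 5 for each row, row after row: the finger opening in cm, from 0 to 8.54, then the shift along the tool's x, y, z in cm, then the turn about the tool's z in rad. A call has exactly 8 rows; each row shifts and turns the commanded pose from where the row before left it, along the tool's axes as they then stand; what a row does not reach is not made up. A row lasts 1/12 s, in which the tool goes at most 41.7 mm and 7.16 degrees, less where a joint would pass 70% of its speed; a pose out of reach is approached as far as the arm can. A call is refused whole if a number of a shift passes 4.17 or a number of a turn 0.125, either way. A call with a gripper value outside its range is refused whole. The fingers move at their own pace and stop on an object; FORCE is the grip in N (left out, the last holds). Time passes only in rows, so rows that do not move let the fingers close, or fill a call up. It gives the time, the measured TCP pose, the force, the opening and the grip force at its end, in the units of the state.
- env.observe(): the state, without advancing time (a new reading comes with each control period).
- optics.get_image(name): name is "scene" or "top" or "wrist"; returns a dict with "color" (480x640x3 uint8, red, green, blue), "intrinsics" (3x3 intrinsics, pixels), "pose" (4x4, takes a point from camera to world coordinates). Camera axes: x right, y up, looking along -z (the intrinsics and any distortion apply to the point x, -y, -z); pixel columns grow to the right and rows downward; lengths in m; the calibration is good to about 2 mm. A picture is of the moment at which its call begins. There is no depth.
- env.close_job(): hands the job in; it is judged then, once.
Trained networks look in a picture, given as the dict that the camera call returned (one of the last four; its "shot" number tells which), for a name from the list of things; names that differ only in an ending like _2 or _b are one class to them, and where a whole thing is asked for, a point or a joint stands for the part that bears it (a point fixed in the world has none). Each returns a list of dicts, best first, with "score" (0 to 1); they miss things now and then, are a little off and sometimes report something else, mostly with a low value. They report only what shows in the picture. A call takes as long as a camera call.
- spotter.look_for(picture, query): "at" ([column, row] as shares, 0 to 1, of the picture: columns of its width, rows of its height, amid what is visible of it).
The state is a dict: "time_s": time; "q": joint angles; "qvel": joint speeds; "joint_efforts": joint torques, N m; "position": TCP position; "tool_rot": TCP orientation; "ft_force": force on the tool from outside, world axes, zero at the start; "wrist_torque": the same for the moment, N m; "grip_width": finger opening in m; "gripper_force": force on a finger pad.
Only numpy, scipy, OpenCV 4.12 (cv2) and the standard library are available. Lean on these libraries where they do the work, as an engineer would, in place of code of your own. Each camera call takes 0.05 s, during which the arm holds its last target. There are 200 camera calls.

## Working session

There is one attempt and no reset: what is moved stays moved. The work goes in short steps, Python scripts to look and compute and a shell command to move; the robot and the scene stay as the last step left them, time stands still between calls to the robot, and variables do not carry over. Pictures are saved under pics/ and viewed, at most 14 in all, crops included, and the job is handed in when it is done.

```bash
ls; mkdir -p pics; cat > h.py <<'E'
import numpy as np, cv2
from rig import env, optics, spotter
def shot(n,f=None):
    p=optics.get_image(n)
    if f: cv2.imwrite('pics/'+f,cv2.cvtColor(p['color'],cv2.COLOR_RGB2BGR))
    return p
def toworld(p,uv,z):
    K=np.array(p['intrinsics']);T=np.array(p['pose'])
    d=np.linalg.inv(K)@[uv[0],uv[1],1]; d=T[:3,:3]@(d*[1,-1,-1]); o=T[:3,3]
    return o+d*(z-o[2])/d[2]
def topix(p,w):
    K=np.array(p['intrinsics']);T=np.array(p['pose'])
    c=T[:3,:3].T@(np.array(w)-T[:3,3]); c=K@(c*[1,-1,-1]); return c[:2]/c[2]
def st():
    s=env.observe(); print('t',s['time_s'],'pos',np.round(s['position'],4),'R',np.round(s['tool_rot'],3).tolist(),'w',s['grip_width'],'F',np.round(s['ft_force'],1),'q',np.round(s['q'],1)); return s
E
python3 - <<'E'
from h import *
st()
a=shot('top','top0.png'); b=shot('scene','scene0.png')
print(np.round(a['intrinsics'],1).tolist(),np.round(a['pose'],3).tolist(),a.keys())
for n in ['carrier','tray_a','tray_b','tray_c','tray_d','padlock1','bin','mat','holder','oil','driver']:
    for r in spotter.look_for(a,n)[:4]:
        uv=np.array(r['at'])*[640,480]; print(n,round(r['score'],2),uv.round(),toworld(a,uv,0.04 if 'tray' in n else 0)[:2].round(3))
E
```

```text
pics
t 0.0 pos [0.219  0.5042 0.2307] R [[-0.917, 0.398, -0.001], [0.398, 0.917, -0.001], [0.0, -0.001, -1.0]] w 0.08552941743982613 F [0.5 0.3 0.5] q [ 54.2  21.8  74.4   0.   83.9 -12.3]
[[484.4, 0.0, 322.0], [0.0, 484.4, 241.7], [0.0, 0.0, 1.0]] [[0.021, 0.995, -0.094, 0.49], [-0.999, 0.023, 0.024, 0.009], [0.027, 0.094, 0.995, 1.396], [0.0, 0.0, 0.0, 1.0]] dict_keys(['color', 'intrinsics', 'pose', 'shot'])
carrier 0.7 [240. 305.] [0.437 0.204]
tray_a 0.82 [324. 245.] [ 0.61  -0.031]
tray_a 0.77 [350. 304.] [ 0.447 -0.105]
tray_a 0.67 [398. 240.] [ 0.63  -0.238]
tray_b 0.82 [324. 245.] [ 0.61  -0.031]
tray_b 0.77 [350. 304.] [ 0.447 -0.105]
tray_b 0.67 [398. 240.] [ 0.63  -0.238]
tray_c 0.82 [324. 245.] [ 0.61  -0.031]
tray_c 0.77 [350. 304.] [ 0.447 -0.105]
tray_c 0.67 [398. 240.] [ 0.63  -0.238]
tray_d 0.82 [324. 245.] [ 0.61  -0.031]
tray_d 0.77 [350. 304.] [ 0.447 -0.105]
tray_d 0.67 [398. 240.] [ 0.63  -0.238]
padlock1 0.71 [227. 294.] [0.468 0.244]
padlock1 0.48 [251. 295.] [0.466 0.176]
bin 0.71 [230. 228.] [0.657 0.241]
bin 0.39 [296. 181.] [0.8   0.054]
mat 0.87 [383. 302.] [ 0.452 -0.203]
holder 0.93 [144. 281.] [0.5   0.478]
oil 0.8 [296. 182.] [0.795 0.054]
driver 0.9 [479. 256.] [ 0.593 -0.482]
```

View pics/top0.png

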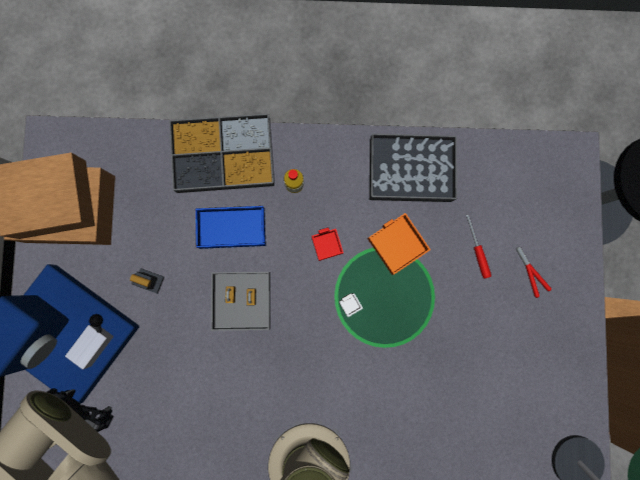

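View pics/scene0.png

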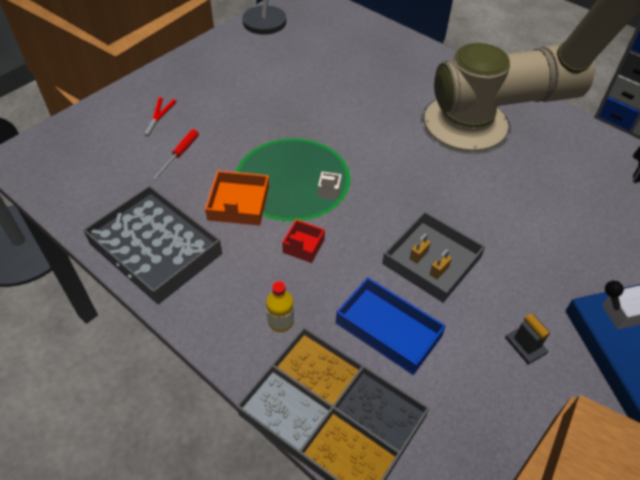

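The top view shows the carrier at (241,300) holding two locks at (230,295) and (251,297), and the bin at (231,228). The trays are orange at (399,244), red at (327,243) and white at (350,304); yellow is absent. The mat is at (384,297), and orange and white overlap it. Next I fit silhouettes with known sizes.

```bash
cat >> h.py <<'E'
from scipy.optimize import minimize
S=dict(carrier=(.160,None),tray_a=(.126,.064),tray_b=(.098,.05),tray_c=(.072,.037),tray_d=(.048,.025))
def box(cx,cy,cz,dx,dy,dz): return np.array([[cx+i*dx/2,cy+j*dy/2,cz+k*dz/2] for i in(-1,1) for j in(-1,1) for k in(-1,1)])
def parts(n):
    if n=='lock': return [box(0,0,.019,.046,.022,.038)]
    if n=='bin': return [box(0,0,.0225,.11,.19,.045)]
    if n=='mat': t=np.linspace(0,6.28,60); return [np.c_[.145*np.cos(t),.145*np.sin(t),0*t]]
    s,t=S[n]; L=[box(0,0,.02,s,s,.04)]
    if t: L.append(box(t,0,.057,.01,.03,.034))
    return L
def hsv(p): return cv2.cvtColor(cv2.GaussianBlur(p['color'],(3,3),0),cv2.COLOR_RGB2HSV)
R={'tray_a':((6,150,90),(15,255,255)),'tray_c':((0,170,80),(4,255,255)),'tray_d':((0,0,165),(180,45,255)),'tray_b':((20,150,90),(32,255,255)),
 'lock':((12,80,60),(28,255,255)),'bin':((105,150,40),(130,255,255)),'mat':((55,80,30),(90,255,255))}
def mask(p,n,c,z,rad):
    m=cv2.inRange(hsv(p),*map(np.array,R[n])); k=np.zeros_like(m)
    uv=topix(p,[c[0],c[1],z]); r=np.linalg.norm(topix(p,[c[0]+rad,c[1],z])-uv)
    cv2.circle(k,tuple(int(v) for v in uv),int(r),255,-1); return m&k
def render(p,n,x,z,up=4):
    h,w=p['color'].shape[:2]; im=np.zeros((h,w),np.uint8)
    c,s=np.cos(x[2]),np.sin(x[2])
    for P in parts(n):
        W=P@np.array([[c,s,0],[-s,c,0],[0,0,1]])+[x[0],x[1],z]
        uv=np.array([topix(p,q) for q in W])
        cv2.fillConvexPoly(im,np.round(cv2.convexHull(uv.astype(np.float32))*16).astype(np.int32),255,cv2.LINE_AA,4)
    return im
def fit(p,n,c,z=0,yaws=None,rad=.1,m=None):
    if m is None: m=mask(p,n,c,z,rad)
    m=m.astype(float)/255
    if yaws is None: yaws=np.arange(0,6.28,.52)
    f=lambda x: np.abs(render(p,n,x,z)/255.-m).sum()
    best=sorted([(f([c[0],c[1],y]),y) for y in yaws])[:2]; rs=[]
    for _,y in best:
        S0=np.array([[c[0],c[1],y]]+[[c[0]+.012,c[1],y],[c[0],c[1]+.012,y],[c[0],c[1],y+.3]])
        rs.append(minimize(f,S0[0],method='Nelder-Mead',options=dict(initial_simplex=S0,xatol=2e-4,fatol=.3,maxiter=150)))
    r=min(rs,key=lambda r:r.fun); return r.x,r.fun,m.sum()
E
python3 - <<'E'
from h import *
p=shot('top')
def go(n,uv,**k):
    x,e,a=fit(p,n,toworld(p,uv,.02)[:2],**k); print(n,x.round(4),'deg',np.degrees(x[2]).round(1),'err',round(e),'area',round(a)); return x
go('tray_a',(399,244)); go('tray_c',(327,243),rad=.07); go('tray_d',(350,304),rad=.06)
go('bin',(231,228),rad=.15,yaws=[0]); 
for uv in((230,295),(251,297)): go('lock',uv,z=.004,rad=.03,yaws=[0])
g=hsv(p); m=cv2.inRange(g,np.array([45,80,30]),np.array([95,255,255])); 
pts=cv2.findNonZero(m); pts=pts[(abs(pts[:,0,0]-384)<70)&(abs(pts[:,0,1]-297)<70)]
(c,r)=cv2.minEnclosingCircle(pts); print('mat',c,r,toworld(p,c,0).round(4))
w=shot('wrist','w0.png'); print(np.round(w['pose'],3).tolist(),np.round(w['intrinsics'],0).tolist())
E
```

```text
tray_a [ 0.6219 -0.2417  2.1841] deg 125.1 err 228 area 1982
tray_c [ 0.6177 -0.0378  3.4566] deg 198.0 err 135 area 652
tray_d [ 0.4442 -0.1088  0.6651] deg 38.1 err 88 area 295
bin [0.6571 0.2364 0.074 ] deg 4.2 err 258 area 2708
lock [ 0.4678  0.2299 -0.0015] deg -0.1 err 86 area 119
lock [0.4622 0.1717 0.1221] deg 7.0 err 87 area 107
mat (384.5, 296.5) 50.975582122802734 [ 0.4688 -0.2079  0.    ]
[[0.399, -0.872, -0.283, 0.147], [0.917, 0.379, 0.125, 0.535], [-0.001, -0.309, 0.951, 0.375], [0.0, 0.0, 0.0, 1.0]] [[384.0, 0.0, 316.0], [0.0, 384.0, 240.0], [0.0, 0.0, 1.0]]
```

```bash
python3 - <<'E'
from h import *
p=shot('top')
im=p['color'].copy()
L=[('tray_a',[.6219,-.2417,2.184],0,.1),('tray_c',[.6177,-.0378,3.4566],0,.07),('tray_d',[.4442,-.1088,.6651],0,.06),('lock',[.4678,.2299,0],.004,.03),('bin',[.657,.236,0],0,.15)]
t=[]
for n,x,z,r in L:
    m=mask(p,n,x,z,r); R_=render(p,n,x,z)
    u=topix(p,[x[0],x[1],.02]).astype(int); a=slice(u[1]-36,u[1]+36),slice(u[0]-40,u[0]+40)
    A=cv2.resize(im[a],None,fx=3.2,fy=3.2,interpolation=0); B=cv2.resize(np.dstack([m,R_,0*m])[a],None,fx=3.2,fy=3.2,interpolation=0)
    t.append(np.vstack([A,B]))
o=np.vstack([np.hstack(t[:3])]); o=cv2.resize(o,(768,460)); cv2.imwrite('pics/ov.png',o[:,:,::-1])
print(hsv(p)[232,322],hsv(p)[244,327],hsv(p)[220,407],hsv(p)[244,399])
E
```

```text
[  1 213 151] [  1 205 214] [ 11 224  81] [ 13 202 216]
```

View pics/ov.png

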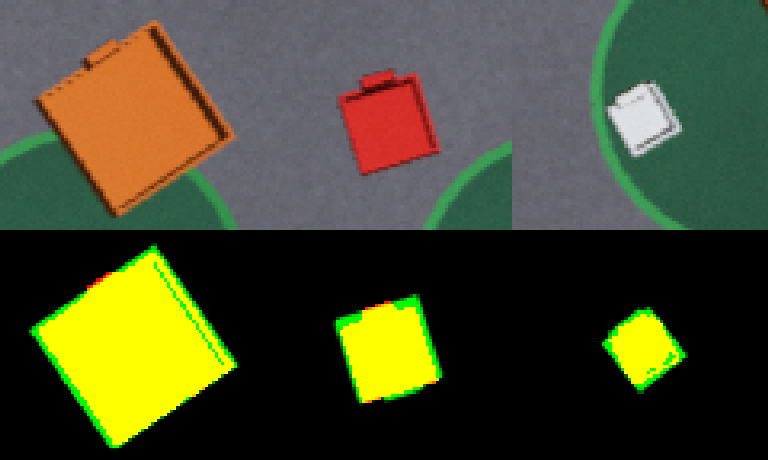

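View pics/w0.png

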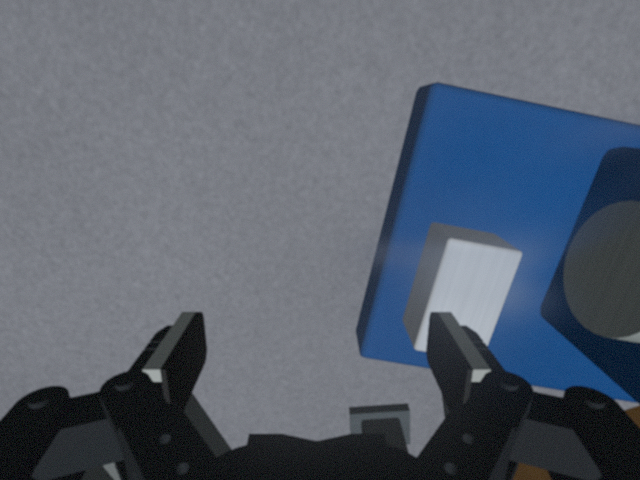

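The overlay gives the tab sides. Orange's is on its upper-left edge (yaw about 35°), red's is up (about 18°), and white's is upper-left. The masks cut off dark pixels, so I'll loosen them. The wrist picture shows only bench and the vise-like clutter.

```bash
cat >> h.py <<'E'
R.update({'tray_a':((4,120,30),(18,255,255)),'tray_c':((0,130,30),(4,255,255)),'tray_d':((0,0,120),(180,60,255))})
def plan(x,y,z,yaw=None):
    s=env.observe(); M=np.array(s['tool_rot']); p=np.array(s['position'])
    y0=np.arctan2(M[1,1],M[0,1]); out=''
    if yaw is None: d=0.
    else:
        d=(np.radians(yaw)-y0+np.pi/2)%np.pi-np.pi/2   # nearest half turn
        out='turn %+.3f (other %+.3f) q6 %.0f; '%(-d,-d+np.pi*np.sign(d),s['q'][5])
    c,sn=np.cos(y0+d),np.sin(y0+d); v=np.array([x,y,z])-p
    tx=-sn*v[0]+c*v[1]; ty=c*v[0]+sn*v[1]
    print(out+'shift cm x %+.2f y %+.2f z %+.2f'%(tx*100,ty*100,-v[2]*100),'yaw now %.1f'%np.degrees(y0),'pos',p.round(4),'w %.3f t %.1f'%(s['grip_width'],s['time_s']))
E
python3 - <<'E'
from h import *
p=shot('top')
def go(n,c,y,**k):
    x,e,a=fit(p,n,c,yaws=np.radians(y),**k); print(n,x.round(4),'deg',np.degrees(x[2]).round(1),'err',round(e),'area',round(a)); return x
go('tray_a',(.622,-.242),[35,-55]); go('tray_c',(.618,-.038),[18],rad=.075); go('tray_d',(.444,-.109),[38],rad=.055)
plan(.465,.2,.2,90)
E
```

```text
tray_a [ 0.6211 -0.2432  0.6183] deg 35.4 err 129 area 2093
tray_c [ 0.6131 -0.039   0.3284] deg 18.8 err 111 area 684
tray_d [ 0.4446 -0.1088  0.5441] deg 31.2 err 33 area 359
turn -0.410 (other +2.732) q6 -12; shift cm x -24.59 y -30.44 z +3.13 yaw now 66.5 pos [0.2191 0.5044 0.2313] w 0.085 t 0.8
```

```bash
python3 -m crank '[8.5,0,0,0,-0.1025, 8.5,0,0,0,-0.1025, 8.5,0,0,0,-0.1025, 8.5,0,0,0,-0.1025, 8.5,-2.4,-3.0,0.3,0, 8.5,-2.4,-3.0,0.3,0, 8.5,-2.4,-3.0,0.3,0, 8.5,-2.4,-3.0,0.3,0]' 40
python3 -m crank '[8.5,-2.4,-3.0,0.3,0, 8.5,-2.4,-3.0,0.3,0, 8.5,-2.4,-3.0,0.3,0, 8.5,-2.4,-3.0,0.3,0, 8.5,-2.4,-3.0,0.3,0, 8.5,-2.4,-3.0,0.3,0, 8.5,0,0,0,0, 8.5,0,0,0,0]'
python3 - <<'E'
from h import *
plan(.465,.2,.2,90); p=shot('wrist','w1.png')
for uv in((.468,.230),(.463,.172)):
    x,e,a=fit(p,'lock',uv,z=.004,rad=.035,yaws=[0]); print(x.round(4),e,a,topix(p,[x[0],x[1],.042]))
E
```

```text
time_s: 1.52
position: [0.3157, 0.3832, 0.2193]
tool_rot: [[-1.0, -0.001, 0.0], [-0.001, 1.0, 0.0], [-0.0, 0.0, -1.0]]
ft_force: [0.1, 0.7, -0.4]
grip_width: 0.0849
gripper_force: 0.0
time_s: 2.18
position: [0.46, 0.2031, 0.201]
tool_rot: [[-1.0, 0.003, -0.001], [0.003, 1.0, 0.0], [0.001, 0.0, -1.0]]
ft_force: [0.1, -0.3, 0.3]
grip_width: 0.0849
gripper_force: 0.0
turn -0.003 (other +3.138) q6 -80; shift cm x -0.50 y -0.31 z +0.10 yaw now 89.8 pos [0.46   0.2031 0.201 ] w 0.085 t 2.2
[0.4664 0.2301 0.0487] 750.0549019607843 1153.0 [350.55188923 225.21769412]
[ 0.461   0.1715 -0.0498] 742.7647058823529 1195.0 [278.65599446 219.12138404]
```

View pics/w1.png

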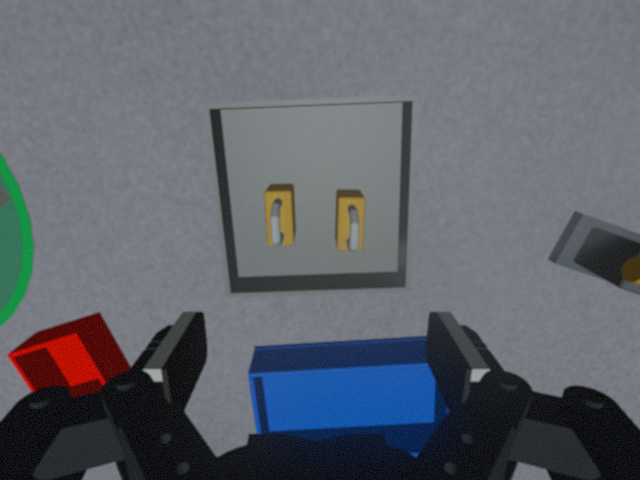

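The wrist picture shows lock tops at about (351,224) and (280,219), which agrees with the fits. The carrier rim corners are at about (210,108), (413,98), (406,287) and (230,292).

```bash
python3 - <<'E'
from h import *
p=shot('wrist')
for uv in((210,108),(413,99),(406,287),(230,292)): print(toworld(p,uv,.04).round(4))
for uv in((266,192),(293,191),(294,244),(268,245),(337,198),(364,198),(365,250),(337,250)): print(toworld(p,uv,.042).round(4))
print(topix(p,env.observe()['position']))
t=shot('top')
for uv in((213,273),(270,273),(270,328.5),(213,328.5)): print('t',toworld(t,uv,.04).round(4))
plan(.466,.2305,.1,90);plan(.461,.172,.1,90)
E
```

```text
[0.3747 0.1236 0.04  ]
[0.3686 0.2754 0.04  ]
[0.5219 0.281  0.04  ]
[0.5265 0.1279 0.04  ]
[0.438  0.1632 0.042 ]
[0.4373 0.1847 0.042 ]
[0.4817 0.1847 0.042 ]
[0.4826 0.163  0.042 ]
[0.443  0.2198 0.042 ]
[0.443  0.2414 0.042 ]
[0.4871 0.2439 0.042 ]
[0.487  0.2205 0.042 ]
[319.95162085 313.154778  ]
t [0.5246 0.277  0.04  ]
t [0.528  0.1191 0.04  ]
t [0.3753 0.1144 0.04  ]
t [0.3724 0.2707 0.04  ]
turn +0.001 (other -3.140) q6 -79; shift cm x -0.74 y +2.52 z +10.15 yaw now 90.1 pos [0.4586 0.2053 0.2015] w 0.085 t 2.3
turn +0.001 (other -3.140) q6 -79; shift cm x -0.24 y -3.33 z +10.15 yaw now 90.1 pos [0.4586 0.2053 0.2015] w 0.085 t 2.3
```

```bash
python3 -m crank '[4.5,-0.3,1.3,0,0, 4.5,-0.3,1.3,0,0, 4.5,0,0,2.5,0, 4.5,0,0,2.5,0, 4.5,0,0,2.5,0, 4.5,0,0,2.5,0, 4.5,0,0,1,0, 4.5,0,0,0,0]' 40
python3 - <<'E'
from h import *
plan(.465,.2315,.013,90)
E
```

```text
time_s: 3.0
position: [0.4638, 0.2319, 0.0891]
tool_rot: [[-1.0, -0.002, -0.004], [-0.002, 1.0, -0.001], [0.004, -0.001, -1.0]]
ft_force: [0.4, -0.3, 0.4]
grip_width: 0.0446
gripper_force: 0.0
turn +0.002 (other -3.140) q6 -77; shift cm x -0.12 y -0.04 z +7.61 yaw now 90.1 pos [0.4638 0.2319 0.0891] w 0.045 t 3.0
```

```bash
python3 -m crank '[4.5,-0.1,0,2,0, 4.5,0,0,2,0, 4.5,0,0,2,0, 4.5,0,0,1.6,0, 4.5,0,0,0,0, 1.5,0,0,0,0, 1.5,0,0,0,0, 1.5,0,0,0,0]' 40
python3 -m crank '[1.5,0,0,0,0, 1.5,0,0,0,0, 1.5,0,0,-2,0, 1.5,0,0,-3,0, 1.5,0,0,-3,0, 1.5,0,0,-3,0, 1.5,0,0,-2,0, 1.5,0,0,0,0]' 40
python3 - <<'E'
from h import *
plan(.657,.276,.145,90); p=shot('wrist','w2.png')
b=cv2.inRange(hsv(p),np.array([105,120,30]),np.array([130,255,255])); print(b.sum()/255)
E
```

```text
time_s: 3.67
position: [0.467, 0.2311, 0.0168]
tool_rot: [[-1.0, -0.001, 0.003], [-0.001, 1.0, 0.001], [-0.003, 0.001, -1.0]]
ft_force: [-0.5, 1.7, 4.2]
grip_width: 0.0215
gripper_force: 40.2
time_s: 4.33
position: [0.4677, 0.2309, 0.1497]
tool_rot: [[-1.0, -0.0, 0.008], [-0.0, 1.0, 0.002], [-0.008, 0.002, -1.0]]
ft_force: [0.5, 1.3, -1.0]
grip_width: 0.0213
gripper_force: 39.8
turn +0.000 (other -3.141) q6 -77; shift cm x -18.93 y +4.51 z +0.47 yaw now 90.0 pos [0.4677 0.2309 0.1497] w 0.021 t 4.3
2717.0
```

```bash
python3 -m crank '[1.5,-2.7,0.64,0,0, 1.5,-2.7,0.64,0,0, 1.5,-2.7,0.64,0,0, 1.5,-2.7,0.64,0,0, 1.5,-2.7,0.64,0,0, 1.5,-2.7,0.64,0,0, 1.5,-2.7,0.64,0,0, 1.5,0,0,0,0]'
python3 - <<'E'
from h import *
plan(.657,.276,.02,90); p=shot('top','t2.png'); p=shot('wrist','w3.png')
E
```

```text
time_s: 5.05
position: [0.658, 0.2753, 0.1414]
tool_rot: [[-1.0, 0.001, -0.002], [0.001, 1.0, -0.001], [0.002, -0.001, -1.0]]
ft_force: [0.7, 1.1, -2.3]
grip_width: 0.0212
gripper_force: 39.7
turn -0.001 (other +3.141) q6 -77; shift cm x +0.10 y +0.07 z +12.14 yaw now 90.0 pos [0.658  0.2753 0.1414] w 0.021 t 5.0
```

View pics/w3.png

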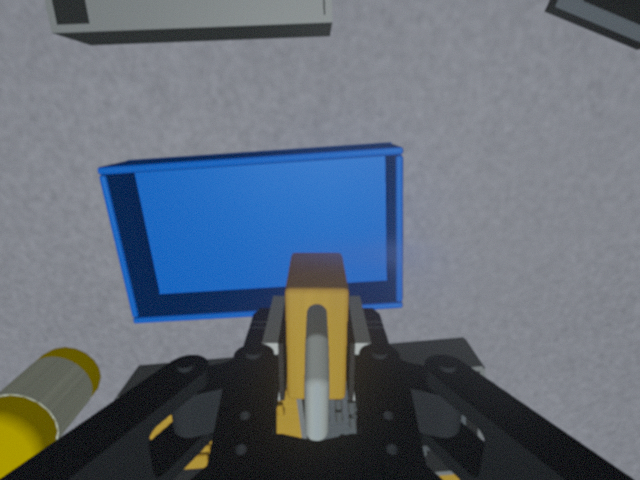

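The lock hangs upright in the fingers at (317,330). The bin rim corners are at about (102,170), (402,150), (400,304) and (136,320).

```bash
python3 - <<'E'
from h import *
p=shot('wrist'); q=[toworld(p,uv,.045) for uv in((102,170),(402,150),(400,304),(136,320))]; print(np.round(q,4),np.mean(q,0))
E
```

```text
[[0.6077 0.1405 0.045 ]
 [0.5955 0.3265 0.045 ]
 [0.7001 0.3322 0.045 ]
 [0.7128 0.1466 0.045 ]] [0.65402468 0.23646386 0.045     ]
```

```bash
python3 -m crank '[1.5,0.1,0,2.5,0, 1.5,0,0,2.5,0, 1.5,0,0,2.5,0, 1.5,0,0,2.5,0, 1.5,0,0,1.4,0, 1.5,0,0,0.4,0, 1.5,0,0,0,0, 1.5,0,0,0,0]'
python3 - <<'E'
from h import *
plan(.656,.275,.019,90)
E
```

```text
time_s: 5.87
position: [0.6542, 0.2754, 0.0284]
tool_rot: [[-1.0, -0.0, 0.001], [-0.0, 1.0, 0.0], [-0.001, 0.0, -1.0]]
ft_force: [0.1, -0.9, -1.5]
grip_width: 0.0215
gripper_force: 39.7
turn +0.000 (other -3.141) q6 -77; shift cm x -0.18 y -0.04 z +0.94 yaw now 90.0 pos [0.6542 0.2754 0.0284] w 0.022 t 5.9
```

```bash
python3 -m crank '[1.5,0,0,0.4,0, 1.5,0,0,0.3,0, 1.5,0,0,0.2,0, 1.5,0,0,0,0, 4,0,0,0,0, 4,0,0,0,0, 4,0,0,0,0, 4,0,0,-0.5,0]'
python3 -m crank '[4.5,0,0,-1,0, 4.5,0,0,-3,0, 4.5,0,0,-3,0, 4.5,0,0,-3,0, 4.5,0,0,-2,0, 4.5,0,0,0,0, 4.5,0,0,0,0, 4.5,0,0,0,0]'
python3 - <<'E'
from h import *
plan(.461,.174,.1,90); p=shot('wrist','w4.png'); 
for z,c in ((.005,(.656,.275)),):
    x,e,a=fit(p,'lock',c,z=z,rad=.035,yaws=[0]); print(x,e,a)
E
```

```text
time_s: 6.53
position: [0.6539, 0.2752, 0.0229]
tool_rot: [[-1.0, -0.0, -0.001], [-0.0, 1.0, -0.0], [0.001, -0.0, -1.0]]
ft_force: [-0.5, -0.0, 0.3]
grip_width: 0.0397
gripper_force: 0.0
time_s: 7.2
position: [0.6538, 0.2752, 0.1429]
tool_rot: [[-1.0, -0.0, -0.001], [-0.0, 1.0, -0.0], [0.001, -0.0, -1.0]]
ft_force: [0.8, 0.4, -0.4]
grip_width: 0.0449
gripper_force: 0.0
turn +0.000 (other -3.141) q6 -77; shift cm x +19.28 y -10.12 z +4.29 yaw now 90.0 pos [0.6538 0.2752 0.1429] w 0.045 t 7.2
[ 0.66031881  0.27370128 -0.01404299] 1623.5764705882355 1044.0
```

View pics/w4.png

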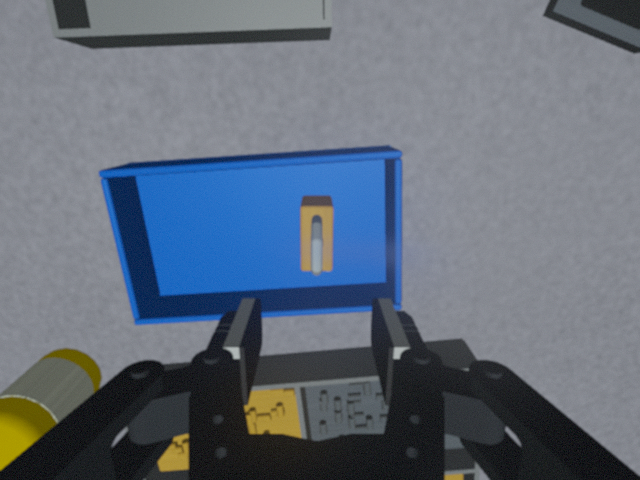

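Lock 1 is standing upright in the bin at (317,237). Now for lock 2.

```bash
python3 -m crank '[4.5,2.75,-1.44,0,0, 4.5,2.75,-1.44,0,0, 4.5,2.75,-1.44,0,0, 4.5,2.75,-1.44,0,0, 4.5,2.75,-1.44,0,0, 4.5,2.75,-1.44,0,0, 4.5,2.75,-1.44,0,0, 4.5,0,0,4,0]'
python3 -m crank '[4.5,0,0,0,0, 4.5,0,0,0,0, 4.5,0,0,0,0, 4.5,0,0,0,0, 4.5,0,0,0,0, 4.5,0,0,0,0, 4.5,0,0,0,0, 4.5,0,0,0,0]'
python3 - <<'E'
from h import *
plan(.461,.174,.015,90)
E
```

```text
time_s: 7.92
position: [0.4604, 0.1736, 0.1081]
tool_rot: [[-1.0, -0.0, 0.009], [-0.0, 1.0, 0.001], [-0.009, 0.001, -1.0]]
ft_force: [3.8, 0.6, 0.2]
grip_width: 0.0454
gripper_force: 0.0
time_s: 8.58
position: [0.4618, 0.1746, 0.1035]
tool_rot: [[-1.0, -0.0, 0.0], [-0.0, 1.0, 0.0], [-0.0, 0.0, -1.0]]
ft_force: [0.0, -1.0, -0.2]
grip_width: 0.0453
gripper_force: 0.0
turn +0.000 (other -3.141) q6 -83; shift cm x +0.08 y -0.06 z +8.85 yaw now 90.0 pos [0.4618 0.1746 0.1035] w 0.045 t 8.6
```

```bash
python3 -m crank '[4.5,0,0,2.5,0, 4.5,0,0,2.5,0, 4.5,0,0,2,0, 4.5,0,0,1.2,0, 4.5,0,0,0.6,0, 1.5,0,0,0,0, 1.5,0,0,0,0, 1.5,0,0,0,0]' 40
python3 -m crank '[1.5,0,0,0,0, 1.5,0,0,0,0, 1.5,0,0,-2,0, 1.5,0,0,-3,0, 1.5,0,0,-3,0, 1.5,0,0,-3,0, 1.5,0,0,-2,0, 1.5,0,0,0,0]' 40
python3 - <<'E'
from h import *
plan(.655,.198,.145,90)
E
```

```text
time_s: 9.25
position: [0.4622, 0.1746, 0.0161]
tool_rot: [[-1.0, -0.0, 0.001], [-0.0, 1.0, 0.0], [-0.001, 0.0, -1.0]]
ft_force: [0.1, -0.2, -1.8]
grip_width: 0.0212
gripper_force: 39.9
time_s: 9.92
position: [0.4633, 0.1748, 0.1495]
tool_rot: [[-1.0, -0.0, 0.008], [-0.0, 1.0, 0.001], [-0.008, 0.001, -1.0]]
ft_force: [1.1, -0.1, -1.9]
grip_width: 0.0212
gripper_force: 40.1
turn +0.000 (other -3.141) q6 -83; shift cm x -19.17 y +2.32 z +0.45 yaw now 90.0 pos [0.4633 0.1748 0.1495] w 0.021 t 9.9
```

```bash
python3 -m crank '[1.5,-2.7,0.33,0,0, 1.5,-2.7,0.33,0,0, 1.5,-2.7,0.33,0,0, 1.5,-2.7,0.33,0,0, 1.5,-2.7,0.33,0,0, 1.5,-2.7,0.33,0,0, 1.5,-2.7,0.33,0,0, 1.5,0,0,0,0]'
python3 -m crank '[1.5,0,0,2.5,0, 1.5,0,0,2.5,0, 1.5,0,0,2.5,0, 1.5,0,0,2,0, 1.5,0,0,1.5,0, 1.5,0,0,0.4,0, 1.5,0,0,0,0, 1.5,0,0,0,0]'
python3 - <<'E'
from h import *
plan(.655,.198,.018,90)
E
```

```text
time_s: 10.58
position: [0.6538, 0.1974, 0.1429]
tool_rot: [[-1.0, 0.001, -0.0], [0.001, 1.0, -0.0], [0.0, -0.0, -1.0]]
ft_force: [0.3, -0.1, -3.0]
grip_width: 0.0214
gripper_force: 40.0
time_s: 11.25
position: [0.6508, 0.1977, 0.0317]
tool_rot: [[-1.0, -0.0, 0.0], [-0.0, 1.0, 0.0], [-0.0, 0.0, -1.0]]
ft_force: [-0.2, 0.6, -0.9]
grip_width: 0.0213
gripper_force: 40.0
turn +0.000 (other -3.141) q6 -83; shift cm x -0.42 y +0.03 z +1.37 yaw now 90.0 pos [0.6508 0.1977 0.0317] w 0.021 t 11.2
```

```bash
python3 -m crank '[1.5,-0.2,0,0.4,0, 1.5,-0.1,0,0.5,0, 1.5,0,0,0.4,0, 1.5,0,0,0,0, 4,0,0,0,0, 4,0,0,0,0, 4,0,0,0,0, 4,0,0,-0.5,0]'
python3 -m crank '[4.5,0,0,-1,0, 4.5,0,0,-3,0, 4.5,0,0,-3,0, 4.5,0,0,-3,0, 4.5,0,0,-3,0, 4.5,0,0,-3,0, 4.5,0,0,-2,0, 4.5,0,0,0,0]'
python3 - <<'E'
from h import *
p=shot('wrist','w5.png'); plan(.61,-.24,.2,35)
t=shot('top')
for n,c,y,r in(('tray_a',(.621,-.243),35,.1),('tray_c',(.613,-.039),18,.075),('tray_d',(.444,-.109),33,.055)):
    x,e,a=fit(t,n,c,yaws=[np.radians(y)],rad=r); print(n,x.round(4),np.degrees(x[2]).round(1),e,a)
E
```

```text
time_s: 11.92
position: [0.6534, 0.1976, 0.023]
tool_rot: [[-1.0, -0.0, -0.001], [-0.0, 1.0, -0.0], [0.001, -0.0, -1.0]]
ft_force: [-1.3, 0.3, -0.9]
grip_width: 0.0399
gripper_force: 0.0
time_s: 12.58
position: [0.655, 0.1979, 0.2102]
tool_rot: [[-1.0, -0.0, 0.01], [-0.0, 1.0, 0.001], [-0.01, 0.001, -1.0]]
ft_force: [-0.7, -0.8, 0.7]
grip_width: 0.0451
gripper_force: 0.0
turn +0.960 (other -2.181) q6 -83; shift cm x -33.32 y -28.74 z +0.71 yaw now 90.0 pos [0.6544 0.1978 0.2071] w 0.045 t 12.6
tray_a [ 0.621  -0.243   0.6132] 35.1 126.32549019607842 2096.0
tray_c [ 0.6131 -0.0383  0.3521] 20.2 111.80784313725489 683.0
tray_d [ 0.4442 -0.1088  0.5458] 31.3 32.22352941176471 357.0
```

View pics/w5.png

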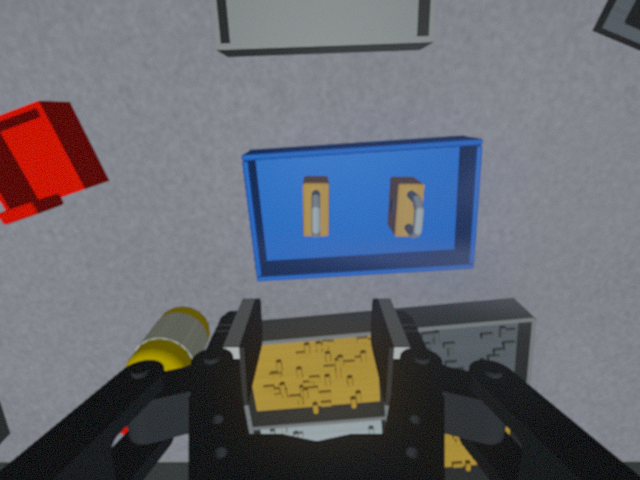

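Both locks stand upright in the bin, at (316,208) and (407,208). Next is the orange tray.

```bash
python3 -m crank '[6,0,0,0,0.12, 6,0,0,0,0.12, 6,0,0,0,0.12, 6,0,0,0,0.12, 6,0,0,0,0.12, 6,0,0,0,0.12, 6,0,0,0,0.12, 6,0,0,0,0.12]'
python3 -m crank '[6,-2.78,-2.4,0,0, 6,-2.78,-2.4,0,0, 6,-2.78,-2.4,0,0, 6,-2.78,-2.4,0,0, 6,-2.78,-2.4,0,0, 6,-2.78,-2.4,0,0, 6,-2.78,-2.4,0,0, 6,-2.78,-2.4,0,0]'
python3 -m crank '[6,-2.78,-2.4,0,0, 6,-2.78,-2.4,0,0, 6,-2.78,-2.4,0,0, 6,-2.78,-2.4,0,0, 6,0,0,0,0, 6,0,0,0,0, 6,0,0,0,0, 6,0,0,0,0]'
python3 - <<'E'
from h import *
p=shot('wrist','w6.png'); plan(.61,-.24,.2,35)
x,e,a=fit(p,'tray_a',(.62,-.243),yaws=[np.radians(35)],rad=.11); print(x.round(4),np.degrees(x[2]).round(1),e,a)
im=p['color'].copy(); r=render(p,'tray_a',x,0); cs,_=cv2.findContours((r>127).astype(np.uint8),0,1); cv2.drawContours(im,cs,-1,(0,255,0),1)
cv2.imwrite('pics/w6o.png',im[:,:,::-1])
E
```

```text
time_s: 13.35
position: [0.6531, 0.1976, 0.2019]
tool_rot: [[-0.569, 0.822, -0.003], [0.822, 0.569, -0.0], [0.001, -0.002, -1.0]]
ft_force: [0.3, 0.0, -0.1]
grip_width: 0.0599
gripper_force: 0.0
time_s: 14.02
position: [0.623, -0.0962, 0.2022]
tool_rot: [[-0.574, 0.819, -0.002], [0.819, 0.574, 0.001], [0.002, -0.001, -1.0]]
ft_force: [2.3, 0.0, 0.1]
grip_width: 0.06
gripper_force: 0.0
time_s: 14.68
position: [0.6092, -0.2394, 0.2029]
tool_rot: [[-0.575, 0.818, -0.001], [0.818, 0.575, 0.001], [0.001, -0.0, -1.0]]
ft_force: [-0.3, 0.2, -0.6]
grip_width: 0.0598
gripper_force: 0.0
turn +0.002 (other -3.140) q6 -67; shift cm x -0.09 y +0.01 z +0.32 yaw now 35.1 pos [ 0.6093 -0.2393  0.2032] w 0.060 t 14.7
[ 0.6197 -0.2437  0.6054] 34.7 4556.764705882353 19667.0
```

View pics/w6o.png

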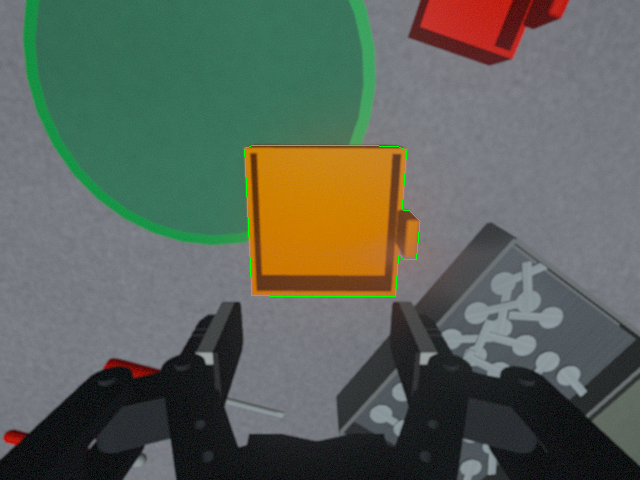

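The fit matches the orange tray, with its tab at (410,235). Going for the tab.

```bash
python3 - <<'E'
from h import *
plan(.6723,-.2073,.12,34.7)
E
```

```text
turn +0.007 (other -3.134) q6 -67; shift cm x -0.95 y +7.00 z +8.32 yaw now 35.1 pos [ 0.6093 -0.2393  0.2032] w 0.060 t 14.7
```

```bash
python3 -m crank '[4,-0.3,2.4,0,0.007, 4,-0.3,2.4,0,0, 4,-0.3,2.2,0,0, 4,0,0,2.5,0, 4,0,0,2.5,0, 4,0,0,2.5,0, 4,0,0,0.8,0, 4,0,0,0,0]' 60
python3 - <<'E'
from h import *
plan(.6723,-.2073,.045,34.7); p=shot('wrist','w7.png')
x,e,a=fit(p,'tray_a',(.62,-.243),yaws=[np.radians(35)],rad=.11); print(x.round(4),np.degrees(x[2]).round(1),e,a)
E
```

```text
time_s: 15.4
position: [0.6711, -0.2069, 0.1181]
tool_rot: [[-0.569, 0.822, -0.004], [0.822, 0.569, 0.002], [0.004, -0.002, -1.0]]
ft_force: [0.4, 0.3, -0.0]
grip_width: 0.0399
gripper_force: 0.0
turn -0.000 (other +3.141) q6 -61; shift cm x -0.10 y +0.07 z +7.31 yaw now 34.7 pos [ 0.6711 -0.2069  0.1181] w 0.040 t 15.4
[ 0.6196 -0.2438  0.6081] 34.8 3680.7686274509797 38996.0
```

View pics/w7.png

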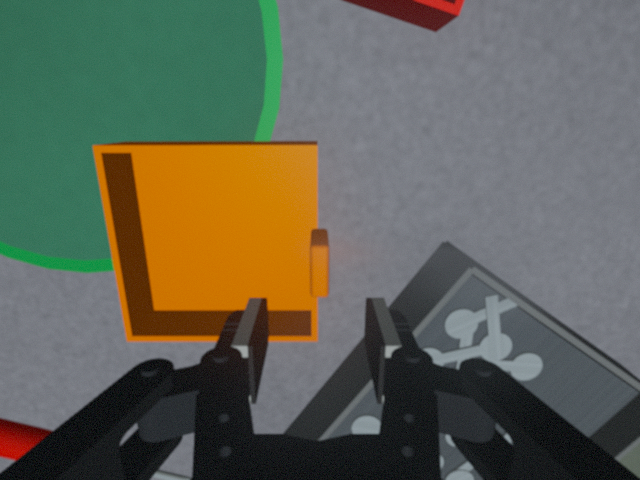

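```bash
python3 - <<'E'
from h import *
p=shot('wrist'); T=env.observe(); M=np.array(T['tool_rot']);o=np.array(T['position'])
t=shot('top')
for z in(0,.04,.06): print(z,[toworld(t,u,z)[:2].round(3) for u in((371,199),(455,200),(370,136))])
for uv in((447,243),(285,440),(475,268)):
  for z in(0,.04,.06): print(uv,z,(M.T@(toworld(p,uv,z)-o)).round(4)[:2])
E
```

```text
0 [array([ 0.752, -0.166]), array([ 0.755, -0.413]), array([ 0.941, -0.161])]
0.04 [array([ 0.744, -0.161]), array([ 0.747, -0.401]), array([ 0.928, -0.156])]
0.06 [array([ 0.74 , -0.158]), array([ 0.744, -0.395]), array([ 0.921, -0.153])]
(447, 243) 0 [-0.0086  0.094 ]
(447, 243) 0.04 [0.0046 0.0797]
(447, 243) 0.06 [0.0113 0.0725]
(285, 440) 0 [-0.1893 -0.0279]
(285, 440) 0.04 [-0.1486 -0.0237]
(285, 440) 0.06 [-0.1283 -0.0216]
(475, 268) 0 [-0.0281  0.1167]
(475, 268) 0.04 [-0.0119  0.099 ]
(475, 268) 0.06 [-0.0038  0.0901]
```

```bash
python3 -m crank '[4,-0.1,0.1,2.5,0, 4,0,0,2.5,0, 4,0,0,1.7,0, 4,0,0,0.6,0, 4,0,0,0,0, 0.3,0,0,0,0, 0.3,0,0,0,0, 0.3,0,0,0,0]' 60
python3 -m crank '[0.3,0,0,0,0, 0.3,0,0,0,0, 0.3,0,0,-1,0, 0.3,0,0,-2,0, 0.3,0,0,-2,0, 0.3,0,0,-2,0, 0.3,0,0,-2,0, 0.3,0,0,0,0]' 60
python3 - <<'E'
from h import *
plan(.448,.201,.14,2); p=shot('wrist','w8.png')
E
```

```text
time_s: 16.22
position: [0.6742, -0.209, 0.0496]
tool_rot: [[-0.568, 0.823, 0.004], [0.823, 0.568, -0.002], [-0.003, 0.002, -1.0]]
ft_force: [0.4, 0.1, 0.1]
grip_width: 0.0086
gripper_force: 59.2
time_s: 16.88
position: [0.6746, -0.2092, 0.1427]
tool_rot: [[-0.568, 0.823, 0.007], [0.823, 0.568, -0.004], [-0.007, 0.004, -1.0]]
ft_force: [0.6, -0.4, -1.3]
grip_width: 0.0088
gripper_force: 59.0
turn +0.569 (other -2.572) q6 -61; shift cm x +41.79 y -21.22 z +0.27 yaw now 34.6 pos [ 0.6746 -0.2092  0.1427] w 0.009 t 16.9
```

View pics/w8.png

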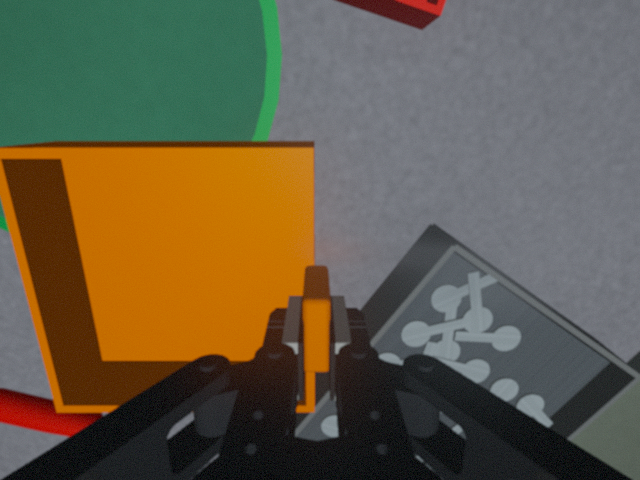

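Orange is gripped square and level, with the tab at (316,315). Rotating.

```bash
python3 -m crank '[0.3,0,0,-0.5,0.095, 0.3,0,0,-0.5,0.095, 0.3,0,0,-0.5,0.095, 0.3,0,0,0,0.095, 0.3,0,0,0,0.095, 0.3,0,0,0,0.095, 0.3,0,0,0,0, 0.3,0,0,0,0]'
python3 - <<'E'
from h import *
plan(.512,.203,.155,2)
E
```

```text
time_s: 17.6
position: [0.6728, -0.2084, 0.151]
tool_rot: [[-0.037, 0.999, -0.002], [0.999, 0.037, 0.001], [0.001, -0.002, -1.0]]
ft_force: [-0.6, -0.1, -2.3]
grip_width: 0.0087
gripper_force: 59.0
turn +0.002 (other -3.140) q6 -29; shift cm x +41.68 y -14.64 z -0.40 yaw now 2.1 pos [ 0.6728 -0.2084  0.151 ] w 0.009 t 17.6
```

```bash
python3 -m crank '[0.3,1.5,-0.5,0,0, 0.3,2.7,-0.95,0,0, 0.3,2.7,-0.95,0,0, 0.3,2.7,-0.95,0,0, 0.3,2.7,-0.95,0,0, 0.3,2.7,-0.95,0,0, 0.3,2.7,-0.95,0,0, 0.3,2.7,-0.95,0,0]'
python3 -m crank '[0.3,2.7,-0.95,0,0, 0.3,2.7,-0.95,0,0, 0.3,2.7,-0.95,0,0, 0.3,2.7,-0.95,0,0, 0.3,2.7,-0.95,0,0, 0.3,2.7,-0.95,0,0, 0.3,2.7,-0.95,0,0, 0.3,1.5,-0.5,0,0]'
python3 -m crank '[0.3,0,0,0,0, 0.3,0,0,0,0, 0.3,0,0,0,0, 0.3,0,0,0,0, 0.3,0,0,0,0, 0.3,0,0,0,0, 0.3,0,0,0,0, 0.3,0,0,0,0]'
python3 - <<'E'
from h import *
plan(.512,.203,.15,2); p=shot('wrist','w9.png'); t=shot('top')
im=p['color'].copy()
for z,c in((.04,(255,0,255)),):
    a=np.radians(2); W=np.array([[.448,.201]])+.08*np.array([[1,1],[1,-1],[-1,-1],[-1,1]])@np.array([[np.cos(a),np.sin(a)],[-np.sin(a),np.cos(a)]])
    cv2.polylines(im,[np.array([topix(p,[*w,z]) for w in W]).round().astype(np.int32)],True,c,1)
cv2.imwrite('pics/w9.png',im[:,:,::-1])
for n,c,y,r in(('tray_c',(.613,-.039),18,.075),('tray_d',(.444,-.109),33,.055)):
    x,e,a=fit(t,n,c,yaws=[np.radians(y)],rad=r); print(n,x.round(4),np.degrees(x[2]).round(1),e,a)
E
```

```text
time_s: 18.27
position: [0.5939, -0.0059, 0.1519]
tool_rot: [[-0.037, 0.999, -0.001], [0.999, 0.037, 0.0], [0.0, -0.001, -1.0]]
ft_force: [0.3, -0.6, -0.9]
grip_width: 0.0088
gripper_force: 59.0
time_s: 18.93
position: [0.5148, 0.1966, 0.152]
tool_rot: [[-0.039, 0.999, -0.001], [0.999, 0.039, 0.0], [0.0, -0.001, -1.0]]
ft_force: [0.7, 0.4, -0.9]
grip_width: 0.0088
gripper_force: 59.0
time_s: 19.6
position: [0.5165, 0.194, 0.1523]
tool_rot: [[-0.034, 0.999, -0.0], [0.999, 0.034, -0.0], [-0.0, -0.0, -1.0]]
ft_force: [0.7, 0.4, -1.9]
grip_width: 0.0086
gripper_force: 59.0
turn -0.001 (other +3.140) q6 6; shift cm x +0.91 y -0.42 z +0.23 yaw now 1.9 pos [0.5165 0.194  0.1523] w 0.009 t 19.6
tray_c [ 0.6136 -0.0379  0.3075] 17.6 109.14509803921568 685.0
tray_d [ 0.4444 -0.1087  0.5663] 32.4 35.62352941176471 360.0
```

View pics/w9.png

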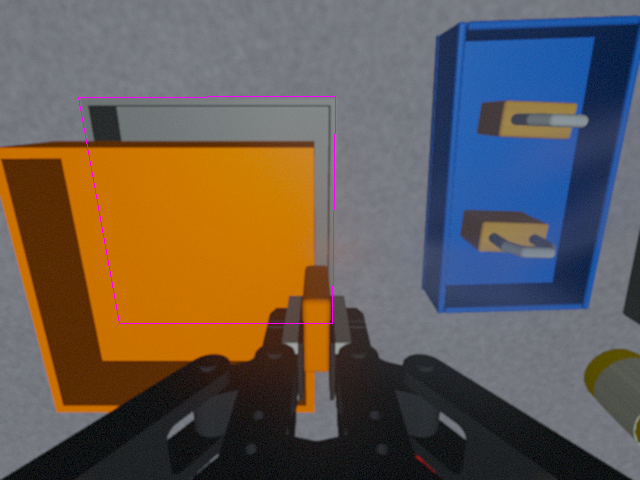

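The carrier outline (magenta) matches the picture, and the two locks are upright in the bin. Lowering orange into the carrier.

```bash
python3 -m crank '[0.3,0.5,-0.2,0,0, 0.3,0.4,-0.2,0,0, 0.3,0,0,2,0, 0.3,0,0,2,0, 0.3,0,0,2,0, 0.3,0,0,0.8,0, 0.3,0,0,0,0, 0.3,0,0,0,0]'
python3 - <<'E'
from h import *
plan(.512,.203,.054,2); 
E
```

```text
time_s: 20.37
position: [0.5123, 0.2035, 0.0848]
tool_rot: [[-0.034, 0.999, 0.0], [0.999, 0.034, 0.0], [0.0, 0.0, -1.0]]
ft_force: [0.6, 0.7, -0.8]
grip_width: 0.009
gripper_force: 59.0
turn -0.001 (other +3.141) q6 7; shift cm x -0.04 y -0.03 z +3.08 yaw now 2.0 pos [0.5123 0.2035 0.0848] w 0.009 t 20.4
```

```bash
python3 -m crank '[0.3,0,0,1,0, 0.3,0,0,1,0, 0.3,0,0,0.6,0, 0.3,0,0,0.3,0, 0.3,0,0,0,0, 0.3,0,0,0,0, 0.3,0,0,0,0, 0.3,0,0,0,0]'
python3 -m crank '[3,0,0,0,0, 3,0,0,0,0, 3,0,0,0,0, 3,0,0,0,0, 3,0,0,-1,0, 3,0,0,-2.5,0, 3,0,0,-3,0, 3,0,0,-3,0]'
python3 -m crank '[6,0,0,-2.5,0, 6,0,0,-2,0, 6,0,0,0,0, 6,0,0,0,0, 6,0,0,0,0, 6,0,0,0,0, 6,0,0,0,0, 6,0,0,0,0]'
python3 - <<'E'
from h import *
p=shot('wrist','w10.png'); t=shot('top')
x,e,a=fit(p,'tray_a',(.448,.201),z=.004,yaws=[.035],rad=.11); print(x.round(4),np.degrees(x[2]).round(1),e,a)
for n,c,y,r in(('tray_c',(.613,-.039),18,.075),('tray_d',(.444,-.109),33,.055)):
    x,e,a=fit(t,n,c,yaws=[np.radians(y)],rad=r); print(n,x.round(4),np.degrees(x[2]).round(1),e,a)
plan(.61,-.04,.2,18)
E
```

```text
time_s: 21.03
position: [0.5123, 0.2032, 0.0557]
tool_rot: [[-0.034, 0.999, 0.001], [0.999, 0.034, 0.0], [0.0, 0.001, -1.0]]
ft_force: [-0.1, 0.3, -1.6]
grip_width: 0.0086
gripper_force: 58.9
time_s: 21.7
position: [0.5118, 0.2031, 0.1521]
tool_rot: [[-0.034, 0.999, -0.001], [0.999, 0.034, -0.0], [-0.0, -0.001, -1.0]]
ft_force: [0.7, 0.1, -0.0]
grip_width: 0.03
gripper_force: 0.0
time_s: 22.37
position: [0.5119, 0.2031, 0.1946]
tool_rot: [[-0.034, 0.999, -0.001], [0.999, 0.034, -0.0], [-0.0, -0.002, -1.0]]
ft_force: [-1.0, 0.4, 0.4]
grip_width: 0.06
gripper_force: 0.0
[0.4475 0.2034 0.0343] 2.0 4260.278431372549 22100.0
tray_c [ 0.613  -0.0371  0.3328] 19.1 109.41960784313724 686.0
tray_d [ 0.4445 -0.1087  0.5498] 31.5 33.086274509803914 360.0
turn -0.280 (other +2.861) q6 7; shift cm x -26.15 y +1.81 z -0.51 yaw now 1.9 pos [0.512  0.2032 0.1949] w 0.060 t 22.5
```

View pics/w10.png

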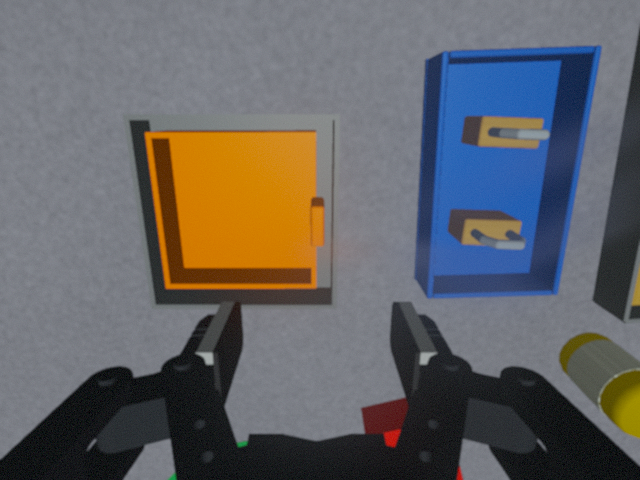

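Orange sits flat in the carrier, with even gaps on all sides at (232,212). Now red.

```bash
python3 -m crank '[6,0,0,0,-0.1, 6,0,0,0,-0.1, 6,0,0,0,-0.08, 6,-2.2,0.2,0,0, 6,-2.9,0.2,0,0, 6,-2.9,0.2,0,0, 6,-2.9,0.2,0,0, 6,-2.9,0.2,0,0]'
python3 -m crank '[6,-2.9,0.2,0,0, 6,-2.9,0.2,0,0, 6,-2.9,0.2,0,0, 6,-2.9,0.2,0,0, 6,-0.5,0,0,0, 6,0,0,0,0, 6,0,0,0,0, 6,0,0,0,0]'
python3 - <<'E'
from h import *
p=shot('wrist','w11.png')
x,e,a=fit(p,'tray_c',(.613,-.038),yaws=[np.radians(18)],rad=.085); print(x.round(4),np.degrees(x[2]).round(1),e,a)
tb=x[:2]+.037*np.array([np.cos(x[2]),np.sin(x[2])]); print(tb); plan(*tb,.12,np.degrees(x[2]))
im=p['color'].copy(); r=render(p,'tray_c',x,0); cs,_=cv2.findContours((r>127).astype(np.uint8),0,1); cv2.drawContours(im,cs,-1,(0,255,0),1)
cv2.imwrite('pics/w11o.png',im[:,:,::-1])
E
```

```text
time_s: 23.13
position: [0.5646, 0.0738, 0.1952]
tool_rot: [[-0.309, 0.951, -0.0], [0.951, 0.309, 0.0], [0.0, -0.0, -1.0]]
ft_force: [1.5, 0.1, -0.1]
grip_width: 0.0597
gripper_force: 0.0
time_s: 23.8
position: [0.6089, -0.0364, 0.1953]
tool_rot: [[-0.31, 0.951, -0.0], [0.951, 0.31, 0.0], [0.0, -0.0, -1.0]]
ft_force: [0.5, -0.9, 0.1]
grip_width: 0.06
gripper_force: 0.0
[ 0.6125 -0.0408  0.3328] 19.1 1413.3019607843137 7849.0
[ 0.64745589 -0.02869221]
turn -0.017 (other +3.124) q6 -33; shift cm x -0.54 y +3.89 z +7.54 yaw now 18.1 pos [ 0.6089 -0.0363  0.1954] w 0.060 t 23.9
```

View pics/w11o.png

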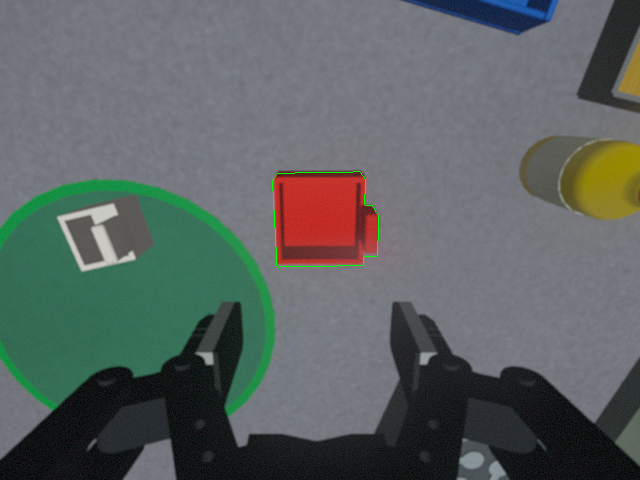

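The fit matches red, with its tab at (371,232). White is standing on the mat at about (95,235).

```bash
python3 -m crank '[4,-0.2,1.9,0,-0.017, 4,-0.3,2.0,0,0, 4,0,0,2.5,0, 4,0,0,2.5,0, 4,0,0,2.5,0, 4,0,0,2,0, 4,0,0,0,0, 4,0,0,0,0]' 60
python3 - <<'E'
from h import *
plan(.6475,-.0287,.049,19.1)
p=shot('wrist')
x,e,a=fit(p,'tray_c',(.613,-.038),yaws=[np.radians(18)],rad=.085); print(x.round(4),np.degrees(x[2]).round(1),e,a,x[:2]+.037*np.array([np.cos(x[2]),np.sin(x[2])]))
E
```

```text
time_s: 24.52
position: [0.6475, -0.029, 0.1003]
tool_rot: [[-0.326, 0.945, -0.001], [0.945, 0.326, 0.0], [0.001, -0.001, -1.0]]
ft_force: [-0.6, 0.7, 0.5]
grip_width: 0.0401
gripper_force: 0.0
turn -0.001 (other +3.140) q6 -32; shift cm x +0.03 y +0.01 z +5.13 yaw now 19.0 pos [ 0.6475 -0.029   0.1003] w 0.040 t 24.5
[ 0.6123 -0.0398  0.322 ] 18.4 1470.8941176470587 16592.0 [ 0.64742596 -0.02811733]
```

```bash
python3 -m crank '[4,0,0,2.5,0, 4,0,0,1.6,0, 4,0,0,0.7,0, 4,0,0,0.3,0, 4,0,0,0,0, 0.3,0,0,0,0, 0.3,0,0,0,0, 0.3,0,0,0,0]' 60
python3 -m crank '[0.3,0,0,0,0, 0.3,0,0,0,0, 0.3,0,0,-1,0, 0.3,0,0,-2,0, 0.3,0,0,-2.5,0, 0.3,0,0,-2.5,0, 0.3,0,0,-2,0, 0.3,0,0,0,0]' 60
python3 - <<'E'
from h import *
plan(.448,.201,.14,-88); shot('wrist','w12.png')
E
```

```text
time_s: 25.23
position: [0.6485, -0.0301, 0.0507]
tool_rot: [[-0.325, 0.946, 0.002], [0.946, 0.325, -0.001], [-0.001, 0.002, -1.0]]
ft_force: [0.7, -0.1, 0.8]
grip_width: 0.0086
gripper_force: 58.6
time_s: 25.9
position: [0.6494, -0.0303, 0.1546]
tool_rot: [[-0.325, 0.946, 0.008], [0.946, 0.325, -0.002], [-0.004, 0.007, -1.0]]
ft_force: [0.4, -0.5, 0.5]
grip_width: 0.009
gripper_force: 58.6
turn -1.275 (other +1.867) q6 -32; shift cm x +19.32 y +23.82 z +1.46 yaw now 19.0 pos [ 0.6494 -0.0303  0.1546] w 0.009 t 25.9
```

View pics/w12.png

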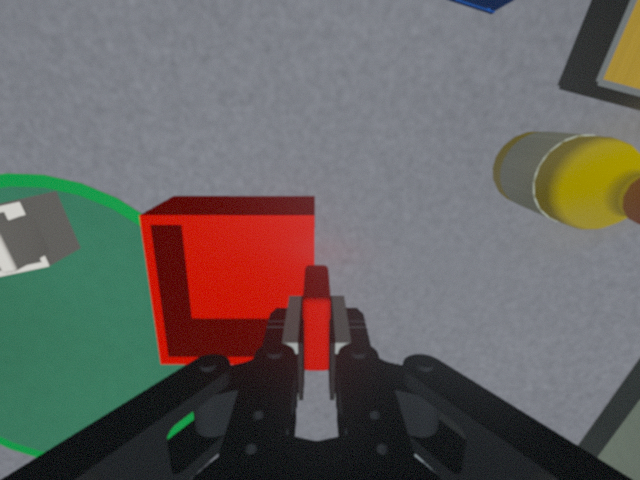

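```bash
python3 -m crank '[0.3,0,0,0,0.117, 0.3,0,0,0,0.117, 0.3,0,0,0,0.117, 0.3,0,0,0,0.117, 0.3,0,0,0,0.117, 0.3,0,0,0,0.117, 0.3,0,0,0,0.117, 0.3,0,0,0,0.117]'
python3 -m crank '[0.3,0,0,0,0.117, 0.3,0,0,0,0.117, 0.3,0,0,0,0.117, 0.3,0,0,0,0.117, 0.3,0,0,0,0.117, 0.3,0,0,0,0.117, 0.3,0,0,0,0.117, 0.3,0,0,0,0.117]'
python3 - <<'E'
from h import *
plan(.4488,.166,.15,-88)
E
```

```text
time_s: 26.62
position: [0.6472, -0.0299, 0.1478]
tool_rot: [[0.574, 0.819, -0.003], [0.819, -0.574, 0.001], [-0.001, -0.003, -1.0]]
ft_force: [0.4, 0.3, -1.3]
grip_width: 0.0088
gripper_force: 58.5
time_s: 27.28
position: [0.6472, -0.0299, 0.1478]
tool_rot: [[1.0, 0.024, -0.003], [0.024, -1.0, 0.001], [-0.003, -0.001, -1.0]]
ft_force: [0.9, -1.0, -1.1]
grip_width: 0.0088
gripper_force: 58.5
turn -0.011 (other +3.131) q6 76; shift cm x -19.14 y -20.27 z -0.22 yaw now -88.6 pos [ 0.6472 -0.0299  0.1478] w 0.009 t 27.3
```

```bash
python3 -m crank '[0.3,-1.7,-1.8,0,-0.011, 0.3,-2.5,-2.6,0,0, 0.3,-2.5,-2.6,0,0, 0.3,-2.5,-2.6,0,0, 0.3,-2.5,-2.6,0,0, 0.3,-2.5,-2.6,0,0, 0.3,-2.5,-2.6,0,0, 0.3,-2.3,-2.6,0,0]'
python3 -m crank '[0.3,0,0,0,0, 0.3,0,0,0,0, 0.3,0,0,0,0, 0.3,0,0,0,0, 0.3,0,0,0,0, 0.3,0,0,0,0, 0.3,0,0,0,0, 0.3,0,0,0,0]'
python3 - <<'E'
from h import *
plan(.4488,.166,.06,-88)
E
```

```text
time_s: 27.95
position: [0.4476, 0.1631, 0.1483]
tool_rot: [[0.999, 0.04, -0.003], [0.04, -0.999, -0.0], [-0.003, 0.0, -1.0]]
ft_force: [1.0, 0.1, -1.7]
grip_width: 0.0091
gripper_force: 58.6
time_s: 28.62
position: [0.4502, 0.162, 0.1492]
tool_rot: [[0.999, 0.04, -0.0], [0.04, -0.999, -0.0], [-0.0, 0.0, -1.0]]
ft_force: [0.2, 0.2, -1.0]
grip_width: 0.0088
gripper_force: 58.7
turn +0.005 (other -3.136) q6 93; shift cm x -0.13 y -0.40 z +8.92 yaw now -87.7 pos [0.4502 0.162  0.1492] w 0.009 t 28.6
```

```bash
python3 -m crank '[0.3,-0.1,-0.4,2,0, 0.3,0,0,2,0, 0.3,0,0,2,0, 0.3,0,0,1.6,0, 0.3,0,0,0.8,0, 0.3,0,0,0.4,0, 0.3,0,0,0.2,0, 0.3,0,0,0,0]'
python3 -m crank '[0.3,0,0,0,0, 0.3,0,0,0,0, 0.3,0,0,0,0, 0.3,0,0,0,0, 0.3,0,0,0,0, 0.3,0,0,0,0, 0.3,0,0,0,0, 0.3,0,0,0,0]'
```

```text
time_s: 29.28
position: [0.4492, 0.1663, 0.0596]
tool_rot: [[0.999, 0.041, 0.001], [0.041, -0.999, 0.0], [0.001, -0.0, -1.0]]
ft_force: [0.4, 1.1, -1.1]
grip_width: 0.0084
gripper_force: 58.6
time_s: 29.95
position: [0.4489, 0.1662, 0.0593]
tool_rot: [[0.999, 0.041, 0.0], [0.041, -0.999, -0.0], [0.0, 0.0, -1.0]]
ft_force: [-1.1, -0.2, -0.8]
grip_width: 0.0089
gripper_force: 58.6
```

```bash
python3 -m crank '[3,0,0,0.1,0, 3,0,0,0,0, 3,0,0,0,0, 3,0,0,0,0, 3,0,0,-1,0, 3,0,0,-2.5,0, 3,0,0,-3,0, 3,0,0,-3,0]'
python3 -m crank '[6,0,0,-2.5,0, 6,0,0,-2,0, 6,0,0,0,0, 6,0,0,0,0, 6,0,0,0,0, 6,0,0,0,0, 6,0,0,0,0, 6,0,0,0,0]'
python3 - <<'E'
from h import *
p=shot('wrist','w13.png'); t=shot('top')
x,e,a=fit(p,'tray_c',(.4475,.203),z=.008,yaws=[np.radians(-88)],rad=.085); print(x.round(4),np.degrees(x[2]).round(1),e,a)
x,e,a=fit(t,'tray_d',(.444,-.109),rad=.055); print(x.round(4),np.degrees(x[2]).round(1),e,a)
plan(.44,-.11,.2,31);plan(.44,-.11,.2,-59)
E
```

```text
time_s: 30.62
position: [0.4484, 0.1662, 0.1543]
tool_rot: [[0.999, 0.041, -0.001], [0.041, -0.999, -0.0], [-0.001, 0.0, -1.0]]
ft_force: [0.7, 0.5, -0.1]
grip_width: 0.0299
gripper_force: 0.0
time_s: 31.28
position: [0.4486, 0.1662, 0.1976]
tool_rot: [[0.999, 0.041, -0.002], [0.041, -0.999, -0.0], [-0.002, 0.0, -1.0]]
ft_force: [-0.0, -0.6, 0.7]
grip_width: 0.06
gripper_force: 0.0
[ 0.4499  0.2029 -1.501 ] -86.0 1761.6470588235293 7625.0
[ 0.4442 -0.1088  0.546 ] 31.3 33.48235294117647 358.0
turn +1.071 (other -2.071) q6 94; shift cm x +23.23 y +14.98 z -0.21 yaw now -87.7 pos [0.4487 0.1663 0.1979] w 0.060 t 31.4
turn -0.500 (other +2.641) q6 94; shift cm x -14.98 y +23.23 z -0.21 yaw now -87.7 pos [0.4487 0.1663 0.1979] w 0.060 t 31.4
```

View pics/w13.png

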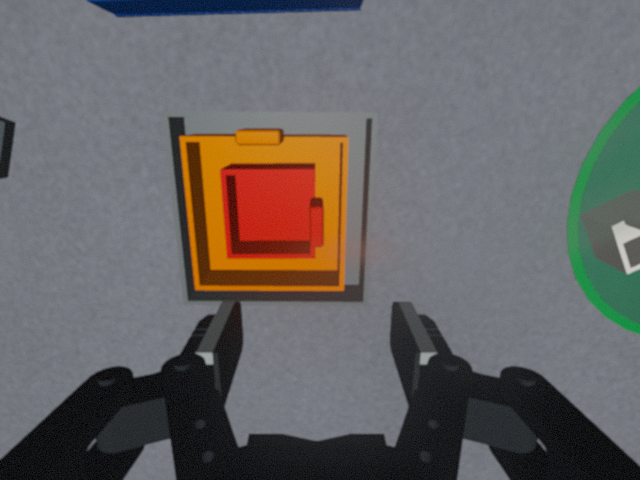

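Red sits flat in orange at (270,210), with its tab on the -y side. Now white.

```bash
python3 -m crank '[6,0,0,0,0.119, 6,0,0,0,0.119, 6,0,0,0,0.119, 6,0,0,0,0.119, 6,0,0,0,0.119, 6,0,0,0,0.119, 6,0,0,0,0.119, 6,0,0,0,0.119]'
python3 -m crank '[6,0,0,0,0.119, 6,2.6,1.7,0,0, 6,2.6,1.7,0,0, 6,2.6,1.7,0,0, 6,2.6,1.7,0,0, 6,2.6,1.7,0,0, 6,2.6,1.7,0,0, 6,2.6,1.7,0,0]'
python3 -m crank '[6,2.6,1.6,0,0, 6,2.6,1.5,0,0, 6,0,0,0,0, 6,0,0,0,0, 6,0,0,0,0, 6,0,0,0,0, 6,0,0,0,0, 6,0,0,0,0]'
python3 - <<'E'
from h import *
p=shot('wrist','w14.png')
x,e,a=fit(p,'tray_d',(.444,-.109),yaws=[np.radians(31),np.radians(31+90),np.radians(211),np.radians(-59)],rad=.065); print(x.round(4),np.degrees(x[2]).round(1),e,a)
tb=x[:2]+.025*np.array([np.cos(x[2]),np.sin(x[2])]); print(tb); plan(*tb,.1,np.degrees(x[2]))
im=p['color'].copy(); r=render(p,'tray_d',x,0); cs,_=cv2.findContours((r>127).astype(np.uint8),0,1); cv2.drawContours(im,cs,-1,(255,0,255),1)
cv2.imwrite('pics/w14o.png',im[:,:,::-1])
E
```

```text
time_s: 32.05
position: [0.4488, 0.1663, 0.1981]
tool_rot: [[0.608, -0.794, -0.0], [-0.794, -0.608, -0.0], [-0.0, 0.0, -1.0]]
ft_force: [-0.5, -1.0, -0.7]
grip_width: 0.0597
gripper_force: 0.0
time_s: 32.72
position: [0.4401, -0.0525, 0.1983]
tool_rot: [[0.515, -0.857, -0.0], [-0.857, -0.515, 0.0], [-0.0, 0.0, -1.0]]
ft_force: [0.9, 0.0, 0.3]
grip_width: 0.0598
gripper_force: 0.0
time_s: 33.38
position: [0.4407, -0.1108, 0.1984]
tool_rot: [[0.516, -0.857, 0.0], [-0.857, -0.516, -0.0], [0.0, -0.0, -1.0]]
ft_force: [0.1, 0.2, -0.2]
grip_width: 0.0598
gripper_force: 0.0
[ 0.4414 -0.1014  2.0982] 120.2 2884.9764705882353 6003.0
[ 0.42881314 -0.07983012]
turn -1.556 (other +1.585) q6 120; shift cm x +0.54 y -3.28 z +9.84 yaw now -149.0 pos [ 0.4407 -0.1109  0.1984] w 0.060 t 33.4
```

View pics/w14o.png

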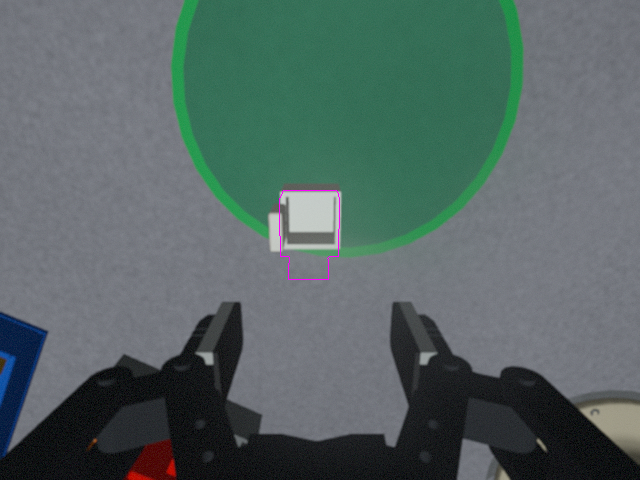

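White's tab is on the left at (276,231), so the yaw is about 31°. That fit was spoilt by bench grey, so I'll work from the corners.

```bash
python3 - <<'E'
from h import *
p=shot('wrist')
q=np.array([toworld(p,u,.04)[:2] for u in((281,191),(341,191),(340,249),(284,249))]); print(q.round(4),q.mean(0)); 
for a,b in((0,1),(1,2),(2,3),(3,0)): d=q[b]-q[a]; print(np.hypot(*d).round(4),np.degrees(np.arctan2(d[1],d[0])).round(1))
R['tray_d']=((0,0,170),(180,40,255))
m=mask(p,'tray_d',q.mean(0),.02,.06); m=cv2.morphologyEx(m,cv2.MORPH_CLOSE,np.ones((15,15)))
x,e,a=fit(p,'tray_d',q.mean(0),yaws=[np.radians(31)],m=m); print(x.round(4),np.degrees(x[2]).round(1),e,a)
tb=x[:2]+.025*np.array([np.cos(x[2]),np.sin(x[2])]); print(tb,topix(p,[*tb,.074])); plan(*tb,.1,np.degrees(x[2]))
E
```

```text
[[ 0.4762 -0.1167]
 [ 0.4354 -0.1412]
 [ 0.4101 -0.0995]
 [ 0.4501 -0.0755]] [ 0.44293008 -0.10820548]
0.0476 -149.0
0.0487 121.2
0.0466 31.0
0.0487 -57.7
[ 0.4425 -0.1052  0.5237] 30.0 826.7372549019608 3814.0
[ 0.46417261 -0.09270208] [275.17435078 235.91180303]
turn +0.018 (other -3.124) q6 120; shift cm x -0.41 y -2.95 z +9.84 yaw now -149.0 pos [ 0.4407 -0.111   0.1984] w 0.060 t 33.5
```

```bash
python3 -m crank '[4,0,-1.4,0,0, 4,-0.1,-1.4,0,0, 4,0,0,2.5,0, 4,0,0,2.5,0, 4,0,0,2.5,0, 4,0,0,2,0, 4,0,0,0,0, 4,0,0,0,0]' 60
python3 - <<'E'
from h import *
plan(.4643,-.0953,.049,31)
p=shot('wrist','w15.png')
E
```

```text
time_s: 34.15
position: [0.4641, -0.0961, 0.1033]
tool_rot: [[0.515, -0.857, -0.001], [-0.857, -0.515, 0.001], [-0.001, 0.001, -1.0]]
ft_force: [-0.5, 0.2, 0.1]
grip_width: 0.0398
gripper_force: 0.0
turn -0.000 (other +3.141) q6 123; shift cm x -0.05 y -0.06 z +5.43 yaw now -149.0 pos [ 0.4641 -0.0961  0.1033] w 0.040 t 34.1
```

View pics/w15.png

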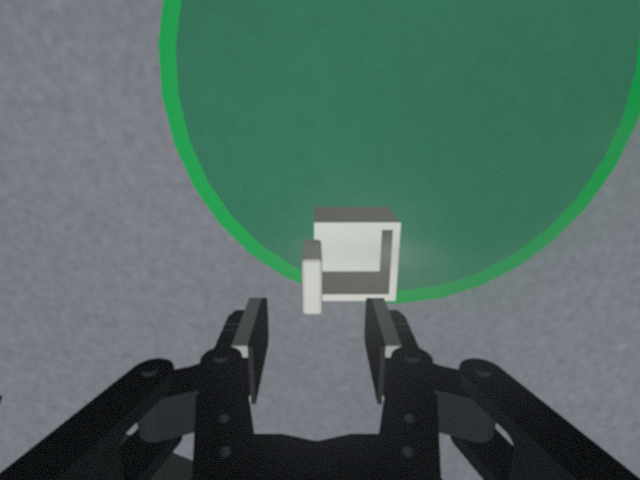

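I've now viewed 18 pictures, and the limit was 14. I lost count, so I'll view no more and check everything else by numbers. In this last one the tab is at (312,285), centred between the fingers to within about 1–2 mm.

```bash
python3 -m crank '[4,0,-0.1,2.5,0, 4,0,0,1.6,0, 4,0,0,0.8,0, 4,0,0,0.4,0, 4,0,0,0,0, 0.3,0,0,0,0, 0.3,0,0,0,0, 0.3,0,0,0,0]' 60
python3 -m crank '[0.3,0,0,0,0, 0.3,0,0,0,0, 0.3,0,0,-1,0, 0.3,0,0,-2,0, 0.3,0,0,-2.5,0, 0.3,0,0,-2.5,0, 0.3,0,0,-2,0, 0.3,0,0,0,0]' 60
python3 - <<'E'
from h import *
plan(.4492,.228,.155,-88)
E
```

```text
time_s: 34.87
position: [0.4654, -0.096, 0.0511]
tool_rot: [[0.515, -0.857, 0.001], [-0.857, -0.515, -0.001], [0.001, -0.001, -1.0]]
ft_force: [1.3, -0.4, 1.0]
grip_width: 0.0088
gripper_force: 61.8
time_s: 35.53
position: [0.4663, -0.0964, 0.1538]
tool_rot: [[0.515, -0.857, 0.006], [-0.857, -0.515, -0.003], [0.006, -0.004, -1.0]]
ft_force: [0.0, -0.4, -0.6]
grip_width: 0.0089
gripper_force: 61.5
turn -1.065 (other +2.077) q6 123; shift cm x -0.58 y -32.48 z -0.12 yaw now -149.0 pos [ 0.4663 -0.0964  0.1538] w 0.009 t 35.5
```

```bash
python3 -m crank '[0.3,0,0,-0.2,-0.118, 0.3,0,0,-0.2,-0.118, 0.3,0,0,-0.2,-0.118, 0.3,0,0,-0.2,-0.118, 0.3,0,0,-0.2,-0.118, 0.3,0,0,0,-0.118, 0.3,0,0,0,-0.118, 0.3,0,0,0,-0.118]'
python3 -m crank '[0.3,0,0,0,-0.121, 0.3,0,-2,0,0, 0.3,0,-2.7,0,0, 0.3,0,-2.7,0,0, 0.3,-0.1,-2.7,0,0, 0.3,-0.1,-2.7,0,0, 0.3,-0.1,-2.7,0,0, 0.3,-0.1,-2.7,0,0]'
python3 -m crank '[0.3,-0.1,-2.7,0,0, 0.3,-0.1,-2.7,0,0, 0.3,0,-2.7,0,0, 0.3,0,-2.7,0,0, 0.3,0,-2.7,0,0, 0.3,0,0,0,0, 0.3,0,0,0,0, 0.3,0,0,0,0]'
python3 - <<'E'
from h import *
plan(.4476,.228,.063,-88); p=shot('wrist','w16.png')
# held tray centre seen vs predicted: white mask centroid; visible red mask
R['tray_d']=((0,0,170),(180,40,255))
s=env.observe(); M=np.array(s['tool_rot']); o=np.array(s['position'])
for n in('tray_a','tray_c'):
    m=cv2.inRange(hsv(p),*map(np.array,R[n])); b=cv2.boundingRect(cv2.findNonZero(m)); print(n,b,m.sum()/255)
E
```

```text
time_s: 36.2
position: [0.4646, -0.0956, 0.1595]
tool_rot: [[0.997, -0.08, -0.001], [-0.08, -0.997, 0.001], [-0.001, -0.0, -1.0]]
ft_force: [-0.6, 0.6, -1.2]
grip_width: 0.0088
gripper_force: 61.5
time_s: 36.87
position: [0.454, 0.0872, 0.1596]
tool_rot: [[0.999, 0.035, -0.001], [0.035, -0.999, 0.0], [-0.001, -0.0, -1.0]]
ft_force: [-0.8, -0.5, 0.4]
grip_width: 0.009
gripper_force: 61.5
time_s: 37.53
position: [0.4477, 0.2204, 0.1597]
tool_rot: [[0.999, 0.035, -0.001], [0.035, -0.999, -0.001], [-0.001, 0.001, -1.0]]
ft_force: [0.2, -0.2, 0.2]
grip_width: 0.0088
gripper_force: 61.4
turn +0.000 (other -3.142) q6 101; shift cm x +0.02 y -0.76 z +9.67 yaw now -88.0 pos [0.4477 0.2204 0.1597] w 0.009 t 37.5
tray_a (242, 133, 193, 182) 16773.0
tray_c (289, 176, 126, 103) 6667.0
```

```bash
python3 - <<'E'
from h import *
p=shot('wrist')
for n,x,z in(('tray_a',(.4475,.2034,.035),.004),('tray_c',(.4485,.203,-1.52),.008)):
    r=render(p,n,x,z); m=cv2.inRange(hsv(p),*map(np.array,R[n])); print(n,'pred',cv2.boundingRect(cv2.findNonZero((r>127).astype(np.uint8))),'seen',cv2.boundingRect(cv2.findNonZero(m)))
M=np.array(env.observe()['tool_rot']); o=np.array(env.observe()['position'])
r=render(p,'tray_d',(.4477+.0009,.2204-.025,np.radians(92)),o[2]-.0511)
m=cv2.inRange(hsv(p),np.array((0,0,170)),np.array((180,40,255))); m[:, :200]=0; m[:,420:]=0
print('d pred',cv2.boundingRect(cv2.findNonZero((r>127).astype(np.uint8))),'seen',cv2.boundingRect(cv2.findNonZero(m)))
E
```

```text
tray_a pred (243, 133, 194, 182) seen (242, 134, 193, 181)
tray_c pred (285, 174, 129, 110) seen (289, 176, 125, 103)
d pred (298, 226, 131, 156) seen (305, 257, 115, 126)
```

```bash
python3 -m crank '[0.3,0,-0.4,1,0, 0.3,0,-0.35,2,0, 0.3,0,0,2,0, 0.3,0,0,1.5,0, 0.3,0,0,1,0, 0.3,0,0,0.6,0, 0.3,0,0,0.4,0, 0.3,0,0,0,0]'
python3 -m crank '[0.3,0,0,0.4,0, 0.3,0,0,0.3,0, 0.3,0,0,0.2,0, 0.3,0,0,0,0, 0.3,0,0,0,0, 0.3,0,0,0,0, 0.3,0,0,0,0, 0.3,0,0,0,0]'
python3 - <<'E'
from h import *
plan(.4476,.228,.063,-88)
E
```

```text
time_s: 38.3
position: [0.4475, 0.228, 0.0746]
tool_rot: [[0.999, 0.034, -0.001], [0.034, -0.999, -0.0], [-0.001, 0.0, -1.0]]
ft_force: [-0.4, 0.3, 0.2]
grip_width: 0.0088
gripper_force: 61.5
time_s: 38.97
position: [0.4478, 0.2283, 0.0665]
tool_rot: [[0.999, 0.035, 0.0], [0.035, -0.999, 0.0], [0.0, -0.0, -1.0]]
ft_force: [-0.0, -0.1, -0.2]
grip_width: 0.0086
gripper_force: 61.5
turn -0.000 (other +3.141) q6 102; shift cm x -0.02 y +0.03 z +0.35 yaw now -88.0 pos [0.4478 0.2283 0.0665] w 0.009 t 39.0
```

```bash
python3 -m crank '[0.3,0,0,0.2,0, 0.3,0,0,0.1,0, 0.3,0,0,0,0, 0.3,0,0,0,0, 3,0,0,0,0, 3,0,0,0,0, 3,0,0,0,0, 3,0,0,0,0]'
python3 -m crank '[3,0,0,-1,0, 3,0,0,-2.5,0, 3,0,0,-3,0, 3,0,0,-3,0, 6,0,0,-3,0, 6,0,0,0,0, 6,0,0,0,0, 6,0,0,0,0]'
python3 - <<'E'
from h import *
p=shot('wrist','w17.png'); R['tray_d']=((0,0,170),(180,40,255))
m=mask(p,'tray_d',(.4485,.203),.02,.045); m=cv2.morphologyEx(m,cv2.MORPH_CLOSE,np.ones((15,15)))
for z in(.012,):
    x,e,a=fit(p,'tray_d',(.4485,.203),z=z,yaws=[np.radians(92)],m=m); print('d',x.round(4),np.degrees(x[2]).round(1),e,a)
m2=mask(p,'tray_c',(.4485,.203),.02,.08)|m; m2=cv2.morphologyEx(m2,cv2.MORPH_CLOSE,np.ones((15,15)))
x,e,a=fit(p,'tray_c',(.4485,.203),z=.008,yaws=[np.radians(-88)],m=m2); print('c',x.round(4),np.degrees(x[2]).round(1),e,a)
x,e,a=fit(p,'tray_a',(.4485,.203),z=.004,yaws=[np.radians(2)],rad=.11); print('a',x.round(4),np.degrees(x[2]).round(1),e,a)
print('d bbox seen',cv2.boundingRect(cv2.findNonZero(m)))
for z in(.012,.02): print(z,cv2.boundingRect(cv2.findNonZero((render(p,'tray_d',(.4485,.203,np.radians(92)),z)>127).astype(np.uint8))))
t=shot('top'); 
for n in('mat','driver','oil','holder','padlock1'): print(n,[(round(r['score'],2),(np.array(r['at'])*[640,480]).round(1)) for r in spotter.look_for(t,n)[:3]])
g=hsv(t); mm=cv2.inRange(g,np.array([45,80,30]),np.array([95,255,255])); mm[:225]=0; mm[370:]=0; mm[:,:310]=0; mm[:,460:]=0
c,r=cv2.minEnclosingCircle(cv2.findNonZero(mm)); print('mat',c,r,cv2.boundingRect(cv2.findNonZero(mm)),toworld(t,c,0))
plan(.3,.33,.2,0)
E
```

```text
time_s: 39.63
position: [0.4478, 0.2283, 0.0634]
tool_rot: [[0.999, 0.035, 0.0], [0.035, -0.999, 0.0], [0.0, -0.0, -1.0]]
ft_force: [0.3, 0.2, -0.6]
grip_width: 0.0299
gripper_force: 0.0
time_s: 40.3
position: [0.4473, 0.2282, 0.1876]
tool_rot: [[0.999, 0.035, -0.001], [0.035, -0.999, -0.0], [-0.001, 0.0, -1.0]]
ft_force: [-0.1, -0.4, -1.2]
grip_width: 0.0599
gripper_force: 0.0
d [0.4442 0.2017 1.5513] 88.9 960.5450980392156 4173.0
c [ 0.4495  0.2023 -1.5143] -86.8 922.8705882352942 9588.0
a [0.4474 0.2045 0.0345] 2.0 8840.498039215687 18088.0
d bbox seen (310, 197, 73, 65)
0.012 (307, 184, 76, 77)
0.02 (307, 186, 78, 80)
mat [(0.95, array([383.7, 296.9]))]
driver [(0.95, array([479.3, 259.3]))]
oil [(0.72, array([292.7, 180.7]))]
holder [(0.76, array([142., 281.]))]
padlock1 [(0.65, array([211.6, 227. ])), (0.51, array([244.3, 225.1]))]
mat (384.5, 296.5) 50.975582122802734 (334, 246, 101, 102) [ 0.46884952 -0.20786322  0.        ]
turn -1.536 (other +1.606) q6 102; shift cm x +10.17 y -14.76 z -1.22 yaw now -88.0 pos [0.4476 0.2283 0.1878] w 0.060 t 40.6
```

```bash
python3 -m crank '[6,0,0,0,-0.121, 6,0,0,0,-0.121, 6,0,0,0,-0.121, 6,0,0,0,-0.121, 6,0,0,0,-0.121, 6,0,0,0,-0.121, 6,0,0,0,-0.121, 6,0,0,0,-0.121]'
python3 -m crank '[6,0,0,0,-0.121, 6,0,0,0,-0.121, 6,0,0,0,-0.121, 6,0,0,0,-0.121, 6,0,0,0,-0.121, 6,0,0,0,0, 6,0,0,0,0, 6,0,0,0,0]'
python3 - <<'E'
from h import *
plan(.443,.335,.15,2); p=shot('wrist')
x,e,a=fit(p,'tray_a',(.4485,.203),z=.004,yaws=[np.radians(2)],rad=.11); print('a',x.round(4))
E
```

```text
time_s: 41.32
position: [0.4477, 0.2283, 0.1881]
tool_rot: [[0.533, 0.846, -0.0], [0.846, -0.533, -0.0], [-0.0, -0.0, -1.0]]
ft_force: [-1.1, 0.2, 0.0]
grip_width: 0.06
gripper_force: 0.0
time_s: 41.98
position: [0.4477, 0.2283, 0.1882]
tool_rot: [[-0.033, 0.999, -0.0], [0.999, 0.033, -0.0], [-0.0, -0.0, -1.0]]
ft_force: [-0.0, 0.6, 0.0]
grip_width: 0.0599
gripper_force: 0.0
turn -0.001 (other +3.140) q6 12; shift cm x +10.68 y -0.10 z +3.82 yaw now 1.9 pos [0.4477 0.2283 0.1882] w 0.060 t 42.0
a [0.4482 0.2027 0.0326]
```

```bash
python3 -m crank '[7,2.6,0,0,0, 7,2.7,0,0,0, 7,2.7,-0.1,0,0, 7,2.7,0,0,0, 7,0,0,2,0, 7,0,0,2.5,0, 7,0,0,2.5,0, 7,0,0,2.5,0]'
python3 -m crank '[7,0,0,2.5,0, 7,0,0,2.5,0, 7,0,0,1.5,0, 7,0,0,0.6,0, 7,0,0,0,0, 7,0,0,0,0, 7,0,0,0,0, 7,0,0,0,0]'
python3 - <<'E'
from h import *
plan(.443,.335,.010,2); plan(.4448+.0205,.2924-.4085,.01,2)
E
```

```text
time_s: 42.7
position: [0.4426, 0.3354, 0.0923]
tool_rot: [[-0.035, 0.999, 0.0], [0.999, 0.035, 0.0], [0.0, 0.0, -1.0]]
ft_force: [0.7, 0.4, -0.4]
grip_width: 0.0702
gripper_force: 0.0
time_s: 43.37
position: [0.4433, 0.3355, 0.0235]
tool_rot: [[-0.037, 0.999, 0.002], [0.999, 0.037, 0.001], [0.001, 0.002, -1.0]]
ft_force: [-0.2, 0.6, 0.5]
grip_width: 0.0702
gripper_force: 0.0
turn +0.002 (other -3.140) q6 23; shift cm x -0.05 y -0.03 z +1.35 yaw now 2.1 pos [0.4433 0.3355 0.0235] w 0.070 t 43.4
turn +0.002 (other -3.140) q6 23; shift cm x -45.21 y +0.62 z +1.35 yaw now 2.1 pos [0.4433 0.3355 0.0235] w 0.070 t 43.4
```

```bash
python3 -m crank '[7,0,0,0.7,0, 7,0,0,0.5,0, 7,0,0,0,0, 7,-1,0,0,0, 7,-1.2,0,0,0, 7,-0.8,0,0,0, 7,-0.5,0,0,0, 7,-0.5,0,0,0]'
python3 -m crank '[7,-0.5,0,0,0, 7,-0.5,0,0,0, 7,-0.8,0,0,0, 7,-1,0,0,0, 7,-1.2,0,0,0, 7,-1.2,0,0,0, 7,-1.2,0,0,0, 7,-1.2,0,0,0]'
python3 -m crank '[7,-1.2,0,0,0, 7,-1.2,0,0,0, 7,-1.2,0,0,0, 7,-1,0,0,0, 7,-0.8,0,0,0, 7,-0.5,0,0,0, 7,-0.2,0,0,0, 7,0,0,0,0]'
python3 - <<'E'
from h import *
plan(.4653,-.1161,.01,2); t=shot('top')
p=shot('wrist')
c=env.observe()['position']; g=(c[0]+.003,c[1]-.091)
x,e,a=fit(p,'tray_a',g,z=.004,yaws=[np.radians(2)],rad=.11); print('a wrist',x.round(4),np.degrees(x[2]).round(1))
x,e,a=fit(t,'tray_a',g,z=.004,yaws=[np.radians(2)],rad=.11); print('a top',x.round(4),np.degrees(x[2]).round(1))
E
```

```text
time_s: 44.03
position: [0.4444, 0.2942, 0.0105]
tool_rot: [[-0.036, 0.999, 0.0], [0.999, 0.036, 0.0], [0.0, 0.0, -1.0]]
ft_force: [-0.1, 0.6, -0.2]
grip_width: 0.0701
gripper_force: 0.0
time_s: 44.7
position: [0.4471, 0.218, 0.0105]
tool_rot: [[-0.037, 0.999, 0.0], [0.999, 0.037, 0.0], [0.0, 0.0, -1.0]]
ft_force: [0.5, 4.1, 2.2]
grip_width: 0.0699
gripper_force: 2.0
time_s: 45.37
position: [0.4492, 0.1577, 0.0102]
tool_rot: [[-0.037, 0.999, -0.001], [0.999, 0.037, -0.001], [-0.001, -0.001, -1.0]]
ft_force: [-0.3, 0.3, -0.3]
grip_width: 0.07
gripper_force: 0.0
turn +0.002 (other -3.140) q6 3; shift cm x -27.42 y +0.66 z +0.02 yaw now 2.1 pos [0.4492 0.1577 0.0102] w 0.070 t 45.4
a wrist [ 0.4508 -0.0279  1.6127] 92.4
a top [0.4543 0.0672 0.0591] 3.4
```

```bash
python3 -m crank '[7,-0.3,0,0,0, 7,-0.6,0,0,0, 7,-1,0,0,0, 7,-1.2,0.1,0,0, 7,-1.2,0.1,0,0, 7,-1.2,0,0,0, 7,-1.2,0.1,0,0, 7,-1.2,0,0,0]'
python3 -m crank '[7,-1.2,0.1,0,0, 7,-1.2,0,0,0, 7,-1.2,0.1,0,0, 7,-1.2,0,0,0, 7,-1.2,0.1,0,0, 7,-1.2,0,0,0, 7,-1.2,0,0,0, 7,-1.2,0,0,0]'
python3 -m crank '[7,-1.2,0,0,0, 7,-1.2,0,0,0, 7,-0.9,0,0,0, 7,-0.6,0,0,0, 7,-0.4,0,0,0, 7,-0.2,0,0,0, 7,0,0,0,0, 7,0,0,0,0]'
python3 - <<'E'
from h import *
plan(.4653,-.1161,.01,2); t=shot('top','t9.png')
c=env.observe()['position']; g=(c[0]+.003,c[1]-.091)
x,e,a=fit(t,'tray_a',g,z=.004,yaws=[np.radians(2)],rad=.11); print('a top',x.round(4),np.degrees(x[2]).round(1))
# carrier outline in top view: rim edges by gradient along rays from predicted centre
gr=cv2.cvtColor(t['color'],cv2.COLOR_RGB2GRAY).astype(float); h=hsv(t)
for d,nm in(((1,0),'+x'),((-1,0),'-x'),((0,1),'+y'),((0,-1),'-y')):
    pr=[]
    for s in np.arange(.06,.1,.002):
        u=topix(t,[g[0]+d[0]*s,g[1]+d[1]*s,.04]); pr.append(h[int(round(u[1])),int(round(u[0]))].tolist()[:3])
    print(nm,[(round(.06+.002*i,3),v[0],v[1],v[2]) for i,v in enumerate(pr)][::1])
E
```

```text
time_s: 46.13
position: [0.4551, 0.0783, 0.0102]
tool_rot: [[-0.037, 0.999, -0.0], [0.999, 0.037, -0.0], [-0.0, -0.0, -1.0]]
ft_force: [-0.1, 1.6, -0.5]
grip_width: 0.0701
gripper_force: 1.1
time_s: 46.8
position: [0.4613, -0.0175, 0.0102]
tool_rot: [[-0.037, 0.999, -0.001], [0.999, 0.037, 0.0], [0.0, -0.001, -1.0]]
ft_force: [-0.4, 2.9, -0.3]
grip_width: 0.0698
gripper_force: 1.2
time_s: 47.47
position: [0.4636, -0.0613, 0.0104]
tool_rot: [[-0.037, 0.999, 0.0], [0.999, 0.037, -0.0], [-0.0, 0.0, -1.0]]
ft_force: [1.1, 0.9, 1.0]
grip_width: 0.0697
gripper_force: 0.0
turn +0.002 (other -3.139) q6 -24; shift cm x -5.48 y -0.02 z +0.04 yaw now 2.1 pos [ 0.4636 -0.0613  0.0104] w 0.070 t 47.5
a top [ 0.4683 -0.1507  0.0455] 2.6
+x [(0.06, 13, 200, 185), (0.062, 12, 201, 165), (0.064, 13, 199, 192), (0.066, 13, 198, 213), (0.068, 13, 198, 213), (0.07, 13, 180, 180), (0.072, 12, 107, 126), (0.074, 12, 107, 126), (0.076, 12, 13, 96), (0.078, 98, 11, 95), (0.08, 81, 33, 100), (0.082, 81, 33, 100), (0.084, 76, 82, 100), (0.086, 76, 121, 93), (0.088, 76, 121, 93), (0.09, 76, 127, 92), (0.092, 7
[... 770 characters left out ...]
, 173), (0.08, 21, 44, 174), (0.082, 20, 45, 176), (0.084, 20, 45, 176), (0.086, 20, 45, 177), (0.088, 21, 46, 178), (0.09, 21, 46, 178), (0.092, 20, 43, 177), (0.094, 21, 43, 177), (0.096, 21, 44, 178), (0.098, 21, 44, 178), (0.1, 21, 43, 178)]
-y [(0.06, 13, 161, 174), (0.062, 13, 96, 148), (0.064, 13, 19, 119), (0.066, 13, 19, 119), (0.068, 100, 7, 109), (0.07, 100, 9, 86), (0.072, 105, 9, 58), (0.074, 105, 9, 58), (0.076, 100, 13, 60), (0.078, 85, 18, 84), (0.08, 85, 18, 84), (0.082, 76, 58, 97), (0.084, 75, 106, 94), (0.086, 76, 129, 91), (0.088, 76, 129, 91), (0.09, 76, 129, 91), (0.092, 76, 130, 90), (0.094, 76, 130, 90), (0.096, 76, 130, 90), (0.098, 76, 129, 91), (0.1, 76, 129, 91)]
```

```bash
python3 -m crank '[7,-0.4,0,0,0, 7,-0.7,0,0,0, 7,-1,-0.1,0,0, 7,-1,0,0,0, 7,-0.9,0,0,0, 7,-0.5,0,0,0, 7,-0.3,0,0,0, 7,-0.2,0,0,0]'
python3 -m crank '[7,0,0,0,0, 7,0,0,0,0, 7,0.5,0,0,0, 7,1,0,0,0, 7,1.5,0,0,0, 7,1,0,-2,0, 7,0,0,-3,0, 7,0,0,-3,0]'
python3 -m crank '[7,2,0,-3,0, 7,2.5,0,-3,0, 7,2.5,0,-3,0, 7,2.5,0,-2,0, 7,2.5,0,-2,0, 7,2.5,0,-2,0, 7,0,0,0,0, 7,0,0,0,0]'
python3 - <<'E'
from h import *
cat=np.concatenate
def meas(p,nm):
    h=hsv(p); g=np.array([.4685,-.207])
    mm=cv2.inRange(h,np.array([60,90,60]),np.array([90,255,255]))
    # mat boundary: outermost green along rays
    P=[]
    for a in np.radians(np.arange(0,360,6)):
        last=None
        for s in np.arange(.12,.17,.0005):
            u=topix(p,[g[0]+s*np.cos(a),g[1]+s*np.sin(a),0]); i,j=int(round(u[1])),int(round(u[0]))
            if not(0<=i<480 and 0<=j<640): last=None;break
            if mm[i,j]: last=s
        if last and last<.165: P.append(g+last*np.array([np.cos(a),np.sin(a)]))
    P=np.array(P); 
    from scipy.optimize import least_squares
    r=least_squares(lambda x:np.hypot(P[:,0]-x[0],P[:,1]-x[1])-x[2],[*g,.145],loss='soft_l1',f_scale=.001)
    # carrier outer rim: first green along rays from tray centre, near side at z=.04
    E={}
    for d,t in(((1,0),(0,1)),((-1,0),(0,1)),((0,1),(1,0)),((0,-1),(1,0))):
        v=[]
        for o in np.arange(-.05,.051,.01):
            for s in np.arange(.06,.11,.0005):
                w=g+s*np.array(d)+o*np.array(t); u=topix(p,[*w,.04]); i,j=int(round(u[1])),int(round(u[0]))
                if 0<=i<480 and 0<=j<640 and mm[i,j]: v.append(s);break
        E[d]=(np.median(v).round(4),len(v)) if v else None
    print(nm,'mat',r.x.round(4),len(P),E)
plan(.4685,-.1,.2,2)
meas(shot('top','t10.png'),'top'); meas(shot('wrist','w20.png'),'wrist')
t=shot('top'); x,e,a=fit(t,'tray_a',(.4685,-.207),z=.004,yaws=[np.radians(2)],rad=.11); print('a top',x.round(4),np.degrees(x[2]).round(1))
E
```

```text
time_s: 48.18
position: [0.4642, -0.1118, 0.0103]
tool_rot: [[-0.036, 0.999, -0.0], [0.999, 0.036, 0.0], [0.0, -0.0, -1.0]]
ft_force: [-0.3, 3.5, 1.7]
grip_width: 0.0699
gripper_force: 1.9
time_s: 48.85
position: [0.462, -0.0696, 0.0908]
tool_rot: [[-0.039, 0.999, -0.002], [0.999, 0.039, 0.001], [0.001, -0.002, -1.0]]
ft_force: [0.7, 0.5, 0.2]
grip_width: 0.0697
gripper_force: 0.0
time_s: 49.52
position: [0.4571, 0.0751, 0.2408]
tool_rot: [[-0.04, 0.999, 0.002], [0.999, 0.04, -0.0], [-0.0, 0.002, -1.0]]
ft_force: [-0.4, -0.9, -0.2]
grip_width: 0.07
gripper_force: 0.0
turn +0.005 (other -3.136) q6 -8; shift cm x -17.54 y +0.53 z +4.08 yaw now 2.3 pos [0.4571 0.0751 0.2408] w 0.070 t 49.5
top mat [ 0.4702 -0.2077  0.1447] 60 {(1, 0): (np.float64(0.0825), 11), (-1, 0): (np.float64(0.079), 11), (0, 1): (np.float64(0.0865), 11), (0, -1): (np.float64(0.079), 11)}
wrist mat [ 0.4672 -0.1897  0.127 ] 37 {(1, 0): (np.float64(0.0808), 6), (-1, 0): (np.float64(0.082), 6), (0, 1): (np.float64(0.109), 3), (0, -1): None}
a top [ 0.4686 -0.1998  0.0463] 2.7
```

```bash
python3 -m crank '[7,-3,0,-0.8,0, 7,-3,0,-0.8,0, 7,-3,0,-0.8,0, 7,-3,0,-0.8,0, 7,-3,0,-0.8,0, 7,-3,0,-0.8,0, 7,-3,0,-0.5,0, 7,-3,0,-0.5,0]'
python3 -m crank '[7,-3,0,0,0, 7,-3,0,0,0, 7,-2,0,0,0, 7,0,0,0,0, 7,0,0,0,0, 7,0,0,0,0, 7,0,0,0,0, 7,0,0,0,0]'
cat > m.py <<'E'
from h import *
from scipy.optimize import least_squares
p=shot('wrist'); st(); h=hsv(p)
mm=cv2.inRange(h,np.array([55,70,40]),np.array([95,255,255])); g=np.array([.4685,-.205])
def px(w,z):
    u=topix(p,[*w,z]); i,j=int(round(u[1])),int(round(u[0])); return (i,j) if 0<=i<480 and 0<=j<640 else None
P=[]
for a in np.radians(np.arange(0,360,4)):
    d=np.array([np.cos(a),np.sin(a)]); v=[(s,px(g+s*d,0)) for s in np.arange(.12,.17,.0005)]
    if any(q is None for _,q in v): continue
    on=[s for s,q in v if mm[q]]
    if on and max(on)<.165: P.append(g+max(on)*d)
P=np.array(P)
r=least_squares(lambda x:np.hypot(P[:,0]-x[0],P[:,1]-x[1])-x[2],[*g,.145],loss='soft_l1',f_scale=.001); print('mat',r.x.round(4),len(P))
# carrier silhouette: non-green blob inside the mat, fitted with the known box
ins=np.zeros_like(mm); t=np.linspace(0,6.28,80); pts=np.array([topix(p,[r.x[0]+.138*np.cos(a),r.x[1]+.138*np.sin(a),0]) for a in t]); cv2.fillPoly(ins,[pts.round().astype(np.int32)],255)
m=cv2.morphologyEx(ins&~mm,cv2.MORPH_OPEN,np.ones((5,5))); n,l,s,_=cv2.connectedComponentsWithStats(m); k=1+np.argmax(s[1:,4]); m=(l==k).astype(np.uint8)*255
x,e,a=fit(p,'carrier',g,yaws=[.04],m=m); print('carrier',x.round(4),np.degrees(x[2]).round(1),e,a)
print('carrier-mat mm',((x[:2]-r.x[:2])*1000).round(1))
x,e,a=fit(p,'tray_a',x[:2],z=.004,yaws=[.04],rad=.11); print('a',x.round(4))
E
python3 m.py
```

```text
time_s: 50.33
position: [0.4657, -0.1686, 0.2977]
tool_rot: [[-0.035, 0.999, -0.001], [0.999, 0.035, 0.001], [0.001, -0.001, -1.0]]
ft_force: [1.4, 0.2, -0.5]
grip_width: 0.0697
gripper_force: 0.0
time_s: 51.0
position: [0.4693, -0.2454, 0.2984]
tool_rot: [[-0.038, 0.999, 0.0], [0.999, 0.038, 0.0], [0.0, 0.0, -1.0]]
ft_force: [-0.3, 0.3, 0.5]
grip_width: 0.0702
gripper_force: 0.0
t 51.05 pos [ 0.4693 -0.2454  0.2985] R [[-0.038, 0.999, 0.0], [0.999, 0.038, -0.0], [-0.0, 0.0, -1.0]] w 0.06997254201780923 F [-0.4 -0.5  0.6] q [-40.4  17.5  69.9   0.   92.7 -42.6]
mat [ 0.469  -0.208   0.1451] 75
carrier [ 0.4692 -0.2045  0.0373] 2.1 185.4 25595.0
carrier-mat mm [0.2 3.5]
a [ 0.4682 -0.1997  0.0329]
```

The carrier is 3.5 mm short of the mat centre in y, so I'll give it one small nudge.

```bash
python3 -m crank '[7,3,0,0,0, 7,3,0,0,0, 7,3,0,0,0, 7,3,0,0,0, 7,3,0,0,0, 7,3,0,0,0, 7,1.2,-0.1,0,0, 7,0,0,0,0]'
python3 -m crank '[7,0,0,3,0, 7,0,0,3,0, 7,0,0,3,0, 7,0,0,3,0, 7,0,0,3,0, 7,0,0,3,0, 7,0,0,3,0, 7,0,0,3,0]'
python3 -m crank '[7,0,0,2.5,0, 7,0,0,1.3,0, 7,0,0,0.5,0, 7,0,0,0,0, 7,0,0,0,0, 7,0,0,0,0, 7,0,0,0,0, 7,0,0,0,0]'
python3 - <<'E'
from h import *
plan(.4657,-.1148,.010,2)
E
```

```text
time_s: 51.72
position: [0.4607, -0.052, 0.2988]
tool_rot: [[-0.041, 0.999, 0.001], [0.999, 0.041, -0.0], [-0.0, 0.001, -1.0]]
ft_force: [-0.6, -0.3, 0.1]
grip_width: 0.0701
gripper_force: 0.0
time_s: 52.38
position: [0.4613, -0.0554, 0.057]
tool_rot: [[-0.037, 0.999, 0.001], [0.999, 0.037, -0.001], [-0.001, 0.001, -1.0]]
ft_force: [1.3, -0.6, 0.2]
grip_width: 0.0699
gripper_force: 0.0
time_s: 53.05
position: [0.4616, -0.0546, 0.0161]
tool_rot: [[-0.037, 0.999, 0.002], [0.999, 0.037, -0.001], [-0.001, 0.001, -1.0]]
ft_force: [0.4, -0.8, -0.5]
grip_width: 0.07
gripper_force: 0.0
turn +0.002 (other -3.139) q6 -24; shift cm x -6.03 y +0.20 z +0.61 yaw now 2.1 pos [ 0.4616 -0.0546  0.0161] w 0.070 t 53.0
```

```bash
python3 -m crank '[7,0,0,0.5,0, 7,-1,0.1,0,0, 7,-1.3,0.1,0,0, 7,-1.3,0,0,0, 7,-0.8,0,0,0, 7,-0.5,0,0,0, 7,-0.4,0,0,0, 7,-0.3,0,0,0]'
python3 -m crank '[7,-0.2,0,0,0, 7,-0.2,0,0,0, 7,0,0,0,0, 7,0,0,0,0, 7,0,0,0,0, 7,0.5,0,0,0, 7,1,0,0,0, 7,1.5,0,0,0]'
python3 -m crank '[7,1.5,0,0,0, 7,0.5,0,-3,0, 7,0,0,-3,0, 7,0,0,-3,0, 7,0,0,-3,0, 7,0,0,-3,0, 7,0,0,-3,0, 7,0,0,-3,0]'
python3 -m crank '[7,-3,0,-3,0, 7,-3,0,-3,0, 7,-3,0,-1.5,0, 7,-3,0,0,0, 7,-3,0,0,0, 7,-3,0,0,0, 7,-1,0,0,0, 7,0,0,0,0]'
python3 -m crank '[7,0,0,0,0, 7,0,0,0,0, 7,0,0,0,0, 7,0,0,0,0, 7,0,0,0,0, 7,0,0,0,0, 7,0,0,0,0, 7,0,0,0,0]'
python3 m.py; python3 - <<'E'
from h import *
p=shot('wrist'); R['tray_d']=((0,0,170),(180,40,255)); g=(.469,-.207)
m=mask(p,'tray_d',g,.02,.05); m=cv2.morphologyEx(m,cv2.MORPH_CLOSE,np.ones((15,15)))
x,e,a=fit(p,'tray_d',g,z=.012,yaws=[np.radians(92)],m=m); print('d',x.round(4),np.degrees(x[2]).round(1),e,a)
m2=mask(p,'tray_c',g,.02,.08)|m; m2=cv2.morphologyEx(m2,cv2.MORPH_CLOSE,np.ones((15,15)))
x,e,a=fit(p,'tray_c',g,z=.008,yaws=[np.radians(-88)],m=m2); print('c',x.round(4),np.degrees(x[2]).round(1),e,a)
t=shot('top')
for n in('driver','oil','holder','padlock1'): print(n,[(round(r['score'],2),(np.array(r['at'])*[640,480]).round(1)) for r in spotter.look_for(t,n)[:3]])
E
```

```text
time_s: 53.72
position: [0.4652, -0.1108, 0.0103]
tool_rot: [[-0.036, 0.999, -0.0], [0.999, 0.036, 0.0], [0.0, -0.0, -1.0]]
ft_force: [-0.8, 0.1, 0.1]
grip_width: 0.0699
gripper_force: 0.0
time_s: 54.38
position: [0.4644, -0.084, 0.0103]
tool_rot: [[-0.036, 0.999, 0.0], [0.999, 0.036, -0.0], [-0.0, 0.0, -1.0]]
ft_force: [-0.2, -0.2, 0.2]
grip_width: 0.07
gripper_force: 0.0
time_s: 55.05
position: [0.463, -0.0632, 0.2219]
tool_rot: [[-0.038, 0.999, 0.0], [0.999, 0.038, 0.0], [0.0, 0.0, -1.0]]
ft_force: [0.9, -0.3, -0.1]
grip_width: 0.07
gripper_force: 0.0
time_s: 55.72
position: [0.4705, -0.2542, 0.2935]
tool_rot: [[-0.035, 0.999, -0.001], [0.999, 0.035, 0.001], [0.001, -0.001, -1.0]]
ft_force: [0.6, 0.6, -0.1]
grip_width: 0.07
gripper_force: 0.0
time_s: 56.38
position: [0.4706, -0.253, 0.2943]
tool_rot: [[-0.037, 0.999, 0.0], [0.999, 0.037, -0.0], [-0.0, 0.0, -1.0]]
ft_force: [0.8, -1.0, -0.5]
grip_width: 0.0702
gripper_force: 0.0
t 56.4333 pos [ 0.4705 -0.2531  0.2942] R [[-0.037, 0.999, -0.0], [0.999, 0.037, -0.0], [-0.0, -0.0, -1.0]] w 0.07018443048921602 F [-0.9  0.4  0.8] q [-41.   18.1  69.7  -0.   92.3 -43.1]
mat [ 0.469  -0.208   0.1451] 73
carrier [ 0.4693 -0.2065  0.0368] 2.1 194.08235294117648 26402.0
carrier-mat mm [0.3 1.5]
a [ 0.468  -0.2018  0.0396]
d [ 0.4794 -0.2036  1.6565] 94.9 196.81176470588235 2656.0
c [ 0.4847 -0.204  -1.4654] -84.0 653.0784313725491 5420.0
driver [(0.75, array([480.8, 260.3]))]
oil [(0.87, array([294.8, 183.1]))]
holder [(0.55, array([142.7, 280. ]))]
padlock1 [(0.72, array([243.4, 228.4])), (0.5, array([213. , 227.9])), (0.19, array([384.9, 290.9]))]
```

```bash
python3 - <<'E'
from h import *
p=shot('wrist'); R['tray_d']=((0,0,170),(180,40,255)); g=(.482,-.204)
m=mask(p,'tray_d',g,.02,.05); m=cv2.morphologyEx(m,cv2.MORPH_CLOSE,np.ones((9,9)))
m2=mask(p,'tray_c',g,.02,.07)|m; m2=cv2.morphologyEx(m2,cv2.MORPH_CLOSE,np.ones((15,15)))
for z in(0,.008,.016,.03):
    x,e,a=fit(p,'tray_d',g,z=z+.004,yaws=[np.radians(93)],m=m); y,f,b=fit(p,'tray_c',g,z=z,yaws=[np.radians(-86)],m=m2)
    print(z,'d',x.round(4),round(e),'c',y.round(4),round(f))
t=shot('top'); 
x,e,a=fit(t,'tray_c',g,z=.008,yaws=[np.radians(-86)],m=cv2.morphologyEx(mask(t,'tray_c',g,.03,.07)|mask(t,'tray_d',g,.03,.035),cv2.MORPH_CLOSE,np.ones((5,5)))); print('top c',x.round(4),e,a)
E
```

```text
0 d [ 0.4796 -0.2036  1.645 ] 103 c [ 0.4851 -0.2033 -1.4613] 418
0.008 d [ 0.4794 -0.2034  1.6536] 202 c [ 0.4851 -0.2041 -1.4864] 641
0.016 d [ 0.4795 -0.2032  1.6761] 318 c [ 0.4829 -0.2036 -1.4595] 893
0.03 d [ 0.4792 -0.2033  1.6632] 536 c [ 0.4819 -0.2045 -1.4865] 1362
top c [ 0.4857 -0.201  -1.4534] 148.5607843137255 698.0
```

The fits rule out any raised or tilted tray: red shifted about 16 mm inside orange but still lies flat. Handing in.

```bash
python3 -c "
from rig import env
print(env.close_job())"
```

```text
the job is handed in; nothing more can be done
None
```

I handed the job in at about 57 s, with no verdict returned: both locks stand in the bin, the orange, red and white trays are nested flat (yellow was absent; red sits about 16 mm off-centre in orange), the loaded grey tray is about 1.5 mm from the mat centre, and the bystanders look undisturbed; I viewed 18 pictures against the limit of 14.

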